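# Jam jars from the counter case into the preserving pot

### The job

Load the preserving pot: turn the latch of the glazed oak case a quarter turn and swing its lid up so that it stays open, take the lid off the pot by its knob and set it flat on the cork mat, and stand every jam jar from the case upright on the bottom of the pot. Then put the pot's lid back on properly, close the case and turn its latch fully back to locked. Leave everything else on the counter as it is; a jar may get knocked along the way.

Things in the scene. Friction and masses are not known exactly. Their poses are not given: they have to be found in the camera images.
- case: Low oak counter case with a glazed lid, 270 mm deep (x) by 260 mm wide (y), fixed to the counter; origin at the centre of its underside, x points from its front (towards the robot) to its hinged back, z up. The base is a tray: floor top at z 12 mm, walls 12 mm thick up to z 52 mm. The deep lid (hood) sits on it, its top at z 96 mm when shut. It stands on the left or the right of the counter.
- case_lid (a joint): Angle of the case's lid (rad): 0 shut, grows as its front edge (towards the robot) swings up, upright at 1.57, stop at 1.75. It hinges about the case's y axis at the back edge and weighs 0.6 kg; friction stays hold it at any angle. About 7 N at the latch knob lifts it, 4 N pushes it shut. While the latch is locked it does not open.
- case_hinge (a point): Middle of the lid's hinge line: 135 mm behind the case's origin and 54 mm above the counter. Moves with the lid: y along the hinge; with the lid shut its x points to the back and z up. The latch knob's grip centre lies at (-240, 0, 72) mm in this frame at any lid angle.
- latch (a joint): Angle of the latch knob (rad), 0 to 1.57: 0 locked (grip bar across the case, along its y), 1.57 released (bar along the case's x). To release, turn clockwise seen from above the shut lid. The cam under it clears its keeper only from about 1.4 on: if the knob has been turned back from there while the lid is up, the lid stops about 0.03 rad short of shut. Turns stiffly (0.05 N m) and stays where left.
- latch_grip (a point): Centre of the dark grip bar of the latch knob, on the knob's axis on the lid's front rail; the bar is 54 mm long, 12 mm wide, 16 mm tall, its underside 22 mm above the lid's top face, on a 16 mm round stem. It is also what the lid is lifted by. Moves with lid and knob: z is the knob's axis, the bar lies along this frame's y.
- pot: Steel pot standing centred on a black induction hob (280 x 260 x 52 mm), all fixed; origin at the centre of the hob's underside, on the pot's axis, z up. Pot 218 mm outside, 210 mm inside diameter; two small side handles along y, 138 mm to each side, 133 mm high.
- pot_floor (a point): Centre of the pot's inner bottom, 58 mm above the counter; the jars stand on it.
- pot_rim (a point): Centre of the pot's mouth, level with its rim, 147 mm above the counter.
- potlid: The pot's loose lid, 0.4 kg: 224 mm steel disc 5 mm thick with a shallow glass dome and, below, a round locating step 195 mm in diameter and 8 mm deep that sits inside the pot; origin at the centre of that step's underside, z up. Black knob 38 mm in diameter from z 37 to 59 mm, on a 20 mm stem. Properly on the pot, the origin lies 8 mm below the rim; on the mat it lies at the mat's top.
- mat: Round cork mat, 200 mm in diameter, 6 mm thick, fixed to the counter between case and pot; origin at the centre of its underside.
- jar1: Filled jam jar (about 0.26 kg, may be absent): amber, 66 mm in diameter up to z 40 mm, shoulder to z 48, then a 54 mm brass cap up to z 68 mm; origin at the centre of its underside, z up. Starts standing in the case.
- jar2: Filled jam jar (about 0.26 kg, may be absent): amber, 66 mm in diameter up to z 40 mm, shoulder to z 48, then a 54 mm brass cap up to z 68 mm; origin at the centre of its underside, z up. Starts standing in the case.
- jar3: Filled jam jar (about 0.26 kg, may be absent): amber, 66 mm in diameter up to z 40 mm, shoulder to z 48, then a 54 mm brass cap up to z 68 mm; origin at the centre of its underside, z up. Starts standing in the case.
- jar4: Filled jam jar (about 0.26 kg, may be absent): amber, 66 mm in diameter up to z 40 mm, shoulder to z 48, then a 54 mm brass cap up to z 68 mm; origin at the centre of its underside, z up. Starts standing in the case.
- mug: Blue mug, bystander, 82 mm across, 95 mm high; origin under its centre.
- grinder: Dark wooden pepper grinder, bystander, 56 mm across, 140 mm high; origin under its centre.
- soap: Green dish soap bottle, bystander, 68 mm across, 190 mm high; origin under its centre.
- tumbler: Clear tumbler, bystander, 72 mm across, 110 mm high; origin under its centre.
- spice: Amber spice jar with a red cap, bystander, 48 mm across, 100 mm high; not a jam jar, leave it. Origin under its centre.
- spoon: Wooden spoon lying on the counter, bystander, 200 mm long; origin under its middle.

How it is judged:
On the way, in this order (a step that is already met when the one before it is completed fails the run):
1. the case's lid is swung open and the pot's lid lies flat on the cork mat, let go (value of joint case_lid above 1 rad and horizontal distance between potlid and mat below 0.06 m and height (world z) of potlid below 0.02 m and angle between potlid's own z axis and vertical below 0.1 rad and linear speed of potlid below 0.03 m/s and contact force between the fingers and potlid below 0.2 N), for 0.2 s.
2. every jam jar stands upright on the bottom of the pot (horizontal distance between each of jar1, jar2, jar3, jar4 and pot_floor below 0.085 m and z of jar1 in the frame of pot_floor between -0.01 and 0.015 m and angle between each of jar1, jar2, jar3, jar4's own z axis and vertical below 0.15 rad and linear speed of each of jar1, jar2, jar3, jar4 below 0.03 m/s and z of jar2 in the frame of pot_floor between -0.01 and 0.015 m and z of jar3 in the frame of pot_floor between -0.01 and 0.015 m and z of jar4 in the frame of pot_floor between -0.01 and 0.015 m), for 0.2 s.
At the end, for the whole second after the job is handed in: Every jam jar present stands upright (0.15 rad) on the pot's bottom; the pot's lid sits level on the rim, its step inside (height within 3 mm, tilt under 0.05 rad); the case is shut (under 0.03 rad), its latch back at locked (under 0.25 rad); all at rest and let go (all of step 2 and horizontal distance between potlid and pot_rim below 0.014 m and z of potlid in the frame of pot_rim between -0.011 and -0.005 m and angle between potlid's own z axis and vertical below 0.05 rad and linear speed of potlid below 0.03 m/s and contact force between the fingers and potlid below 0.2 N and value of joint case_lid below 0.03 rad and value of joint latch below 0.25 rad); the robot touches nothing.
It fails at once if a bystander is moved more than 40 mm or knocked over (distance of any of mug, grinder, soap, tumbler, spice, spoon from where it was at the start of the episode above 0.04 m or angle between any of mug, grinder, soap, tumbler, spice's own z axis and vertical above 0.5 rad).
It fails at once if the pot's lid is tipped by more than 45 degrees (angle between potlid's own z axis and vertical above 0.79 rad).
Of jar1, jar2, jar3, jar4 only 2 to 4 are there at a start; the rules pass over those that are not, and their reading is None.
At some moment in a run one of jar1, jar2, jar3, jar4 may be knocked a few centimetres aside while the robot is not near it.
It also fails if it takes over 210 s, if anything falls off the work surface, if the arm or the gripper's body presses on something with over 40 N, if the wrist force passes 120 N, or if a joint passes its speed limit or range.

### The arm

A 7-joint arm with a two-finger parallel gripper is mounted at the origin on the work surface. World frame = base frame: x ahead of the robot, y to its left, z up, the work surface at z = 0. Lengths are in m, angles in rad, forces in N, time in s.
With the tool pointing down it reaches from about 0.425 to 0.925 m from the base axis. Payload 6.8 kg.
Tool frame: the origin (TCP) lies at the very end of the fingers, on their centre line; the grasp point (between the pads) lies 19 mm behind it; z points along the fingers, y is the line along which they close (so a half turn about z gives the same grasp; the last joint's range is limited). The gripper opens to 85 mm and grips with 20 to 120 N. Pads are 22 mm wide; open, the fingers measure 114 mm over their backs; the gripper's body (76 mm by 85 mm) begins 54 mm behind the grasp point. The pads swing forward as they close: fully open they stand 13 mm farther back than shut.
Start: joints at [-1.33, 0.477, 0.022, 1.555, -0.011, 1.109, -0.083], TCP at [0.231, 0.634, 0.231] pointing down, gripper open.
Joint ranges: [-2.96, 2.96], [-0.34, 2.1], [-1.41, 1.46], [0.24, 2.44], [-1.37, 4.51], [0.17, 1.92], [-2.96, 2.96]. Speed limits (rad/s): [2.39, 2.39, 3.14, 3.14, 3.14, 3.14, 3.14].

### API

Orientations are given as a rotation vector (axis times angle).
In Python, from bench import r gives the robot as it stands.
- The arm moves only by the tool play_rows, never from a script. Its argument "targets" is text: rows parted by semicolons, each of 5 numbers parted by spaces: the closure, from -1 (fully open) to 1 (shut), then the shift along the tool's x, y, z in m, then the turn about the tool's z in rad. In form: gripper dx dy dz spin; .... A call has 1 to 8 rows; each row is the pose to reach, as a shift and turn from the pose commanded when the call began, along the tool's axes at that moment; what a row does not reach only later rows make up. A row lasts 1/12 s, in which the tool goes at most 41.7 mm and 7.16 degrees, less where a joint would pass 70% of its speed; a pose out of reach is approached as far as the arm can. A call with a gripper value outside its range is refused whole. The fingers move at their own pace and stop on an object; "squeeze" is the grip in N (left out, the last holds). Time passes only in rows, so rows that repeat a pose let the fingers close. It gives the time, the measured TCP pose, the force, the opening and the grip force at its end, in the units of the state.
- r.get_obs(): the state, without advancing time (a new reading comes with each control period).
- r.grab_frame(name): name is "side" or "top"; returns the picture (420x560x3 uint8, red, green, blue); there is no depth.
- r.camera_info(name): a dict with "fov_y" (degrees; the focal length in pixels is half the picture's height over the tangent of half this angle, whatever the lens; pixels are square), "cx", "cy" (the principal point, pixels), "position" and "rotation" of the camera in the world. Camera axes: x right, y down, z forward; pixel columns grow to the right and rows downward; lengths in m; the calibration is good to about 2 mm. A picture is of the moment at which its call begins. camera_info takes no time and is no camera call.
- r.hand_in(): hands the job in; it is judged then, once.
The state is a dict: "clock": time; "joints": joint angles; "qvel": joint speeds; "tau": joint torques, N m; "tcp_pos": TCP position; "orientation": TCP orientation; "contact_force": force on the tool from outside, world axes, zero at the start; "moment": the same for the moment, N m; "grip_width": finger opening in m; "gripper_force": force on a finger pad.
Only numpy, scipy, OpenCV 4.12 (cv2) and the standard library are available. Lean on these libraries where they do the work, as an engineer would, in place of code of your own. Each camera call takes 0.05 s, during which the arm holds its last target. There are 200 camera calls.

## Working session

There is one attempt and no reset: what is moved stays moved. The work goes in short steps, Python scripts to look and compute and a tool call to move; the robot and the scene stay as the last step left them, time stands still between calls to the robot, and variables do not carry over. Pictures are saved under pics/ and viewed, at most 14 in all, crops included, and the job is handed in when it is done.

Besides the shell and the picture viewer there is one more tool, called as name(argument=value, ...) on one line, values as JSON. play_rows: Moves the arm, as the interface text tells. Its arguments: {"type":"object","properties":{"targets":{"type":"string"},"squeeze":{"type":"number"}},"required":["targets"]}

```bash
ls; mkdir -p pics; python3 - <<'E'
from bench import r
import cv2
o=r.get_obs(); print({k:o[k] for k in('clock','tcp_pos','orientation','grip_width','contact_force')})
for n in('top','side'):
    print(n,r.camera_info(n)); cv2.imwrite(f'pics/{n}0.png',r.grab_frame(n)[:,:,::-1])
E
```

```text
pics
{'clock': 0.0, 'tcp_pos': array([0.23050887, 0.63376151, 0.23029172]), 'orientation': array([-5.45037460e-01, -3.09377141e+00,  2.94947648e-03]), 'grip_width': 0.08556461198430336, 'contact_force': array([ 0.0290159 , -0.52089939, -0.35058858])}
top {'fov_y': 47.82704642497601, 'cx': 275.07392490224703, 'cy': 211.58746256870563, 'position': array([ 0.24338922, -0.01921533,  1.73385571]), 'rotation': array([-2.12012567,  2.11191575, -0.19275005])}
side {'fov_y': 43.611083490395416, 'cx': 274.8559714657864, 'cy': 215.19318258142505, 'position': array([-0.318365  , -1.06769518,  0.92242572]), 'rotation': array([-1.99095593,  0.7325344 , -0.40663813])}
```

View pics/top0.png

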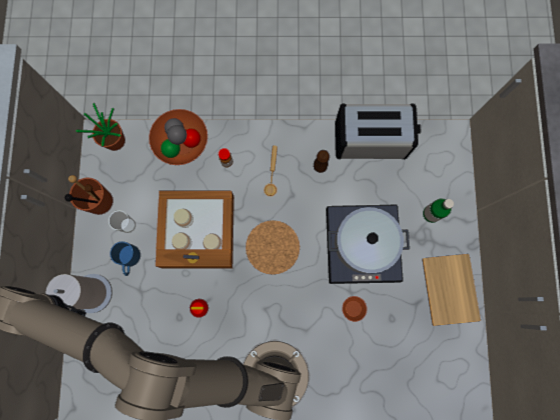

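View pics/side0.png

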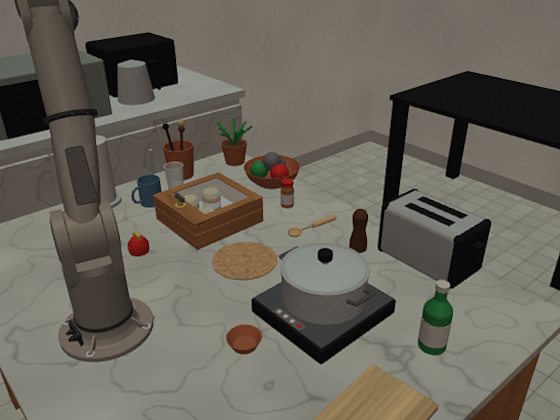

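The top view shows the case at cols 157–233, rows 190–268, with 3 jars (182,217), (180,241) and (211,241) and the latch near (193,258). The mat is at (272,247) and the pot lid's knob at (372,238). The side view agrees.

```bash
cat > h.py <<'E'
from bench import r
import numpy as np, cv2
from scipy.spatial.transform import Rotation as R
def ray(n,u,v):
    c=r.camera_info(n); f=210/np.tan(np.radians(c['fov_y'])/2)
    d=np.array([(u-c['cx'])/f,(v-c['cy'])/f,1.]); return c['position'],R.from_rotvec(c['rotation']).apply(d)
def onz(n,u,v,z):
    p,d=ray(n,u,v); return (p+d*(z-p[2])/d[2]).round(4)
def proj(n,X):
    c=r.camera_info(n); f=210/np.tan(np.radians(c['fov_y'])/2)
    q=R.from_rotvec(c['rotation']).inv().apply(np.array(X)-c['position']); return (c['cx']+f*q[0]/q[2],c['cy']+f*q[1]/q[2])
def blobs(m,box,amin=15):
    u0,v0,u1,v1=box; k=np.zeros_like(m); k[v0:v1,u0:u1]=m[v0:v1,u0:u1]
    n,l,s,c=cv2.connectedComponentsWithStats(k.astype(np.uint8))
    return [(c[i].round(1),s[i,4],s[i,2:4], cv2.minAreaRect(np.argwhere(l==i)[:,::-1].astype(np.float32))) for i in range(1,n) if s[i,4]>=amin]
def delta(p,spin_axis=None):
    o=r.get_obs(); return R.from_rotvec(o['orientation']).inv().apply(np.array(p)-o['tcp_pos']).round(4)
def st():
    o=r.get_obs(); T=R.from_rotvec(o['orientation']).as_matrix(); print(round(o['clock'],2),'tcp',o['tcp_pos'].round(4),'ydir yaw',np.degrees(np.arctan2(T[1,1],T[0,1])).round(1),'z',T[:,2].round(3),'x',T[:,0].round(3),'w',round(o['grip_width'],4),'F',o['contact_force'].round(1),'j',np.round(o['joints'],2))
E
python3 - <<'E'
from h import *
im=r.grab_frame('top'); hsv=cv2.cvtColor(im,cv2.COLOR_RGB2HSV); H,S,V=[hsv[:,:,i].astype(int) for i in range(3)]
cv2.imwrite('pics/crop0.png',cv2.resize(im[180:290,145:420,::-1],None,fx=2.9,fy=2.9,interpolation=cv2.INTER_CUBIC))
wood=(S>110)&(H<20)
for b in blobs(wood,(145,180,310,280),100): print('wood',b[:3],b[3],[onz('top',*p,.096) for p in cv2.boxPoints(b[3])], 'c mat',onz('top',*b[0],.006),onz('top',*b[3][0],.096))
for b in blobs((V<60),(340,205,405,270),10): print('knob',b[:3],onz('top',*b[0],.198))
for b in blobs((V<70),(160,245,230,270),5): print('dark',b[:3],b[3],onz('top',*b[0],.13))
cap=(S>20)&(S<120)&(V>150)&(H>15)&(H<40)
for b in blobs(cap,(160,195,230,255),30): print('cap',b[:3],onz('top',*b[0],.08))
hob=(V<75)
for b in blobs(hob,(320,195,412,290),300): print('hob',b[:3],b[3],[onz('top',*p,.052) for p in cv2.boxPoints(b[3])],onz('top',*b[3][0],.052))
E
```

```text
wood (array([195.6, 233.7]), np.int32(2772), array([77, 77], dtype=int32)) ((194.0, 229.0), (76.0, 76.0), 90.0) [array([0.6351, 0.423 , 0.096 ]), array([0.6357, 0.152 , 0.096 ]), array([0.3665, 0.1461, 0.096 ]), array([0.3655, 0.4088, 0.096 ])] c mat [0.4951 0.2923 0.006 ] [0.4986 0.2823 0.096 ]
wood (array([272.2, 247. ]), np.int32(2203), array([53, 53], dtype=int32)) ((272.0, 247.0), (52.0, 52.0), 90.0) [array([0.5276, 0.1004, 0.096 ]), array([ 0.5282, -0.0821,  0.096 ]), array([ 0.3469, -0.0813,  0.096 ]), array([0.3462, 0.0974, 0.096 ])] c mat [0.4469 0.0093 0.006 ] [0.4363 0.0085 0.096 ]
knob (array([358.3, 205.8]), np.int32(39), array([36,  2], dtype=int32)) [ 0.5621 -0.2777  0.198 ]
knob (array([387. , 205.1]), np.int32(21), array([20,  2], dtype=int32)) [ 0.5647 -0.3724  0.198 ]
knob (array([372. , 237.9]), np.int32(94), array([11, 11], dtype=int32)) [ 0.4553 -0.3192  0.198 ]
dark (array([195.2, 257.7]), np.int32(10), array([8, 3], dtype=int32)) ((194.76414489746094, 257.92449951171875), (1.923047661781311, 7.28010892868042), 74.05460357666016) [0.3949 0.2683 0.13  ]
dark (array([195., 267.]), np.int32(69), array([69,  1], dtype=int32)) ((195.0, 267.0), (68.0, 0.0), 180.0) [0.3635 0.2678 0.13  ]
cap (array([180.8, 215.8]), np.int32(174), array([15, 15], dtype=int32)) [0.5485 0.3341 0.08  ]
cap (array([179., 240.]), np.int32(178), array([15, 15], dtype=int32)) [0.4617 0.3367 0.08  ]
cap (array([210.7, 241.1]), np.int32(182), array([16, 15], dtype=int32)) [0.4582 0.2247 0.08  ]
hob (array([352.8, 248.3]), np.int32(1908), array([77, 79], dtype=int32)) ((363.8069763183594, 243.9031982421875), (78.2293701171875, 74.05943298339844), 88.02507019042969) [array([ 0.591 , -0.1834,  0.052 ]), array([ 0.6012, -0.4513,  0.052 ]), array([ 0.3209, -0.4481,  0.052 ]), array([ 0.3109, -0.1886,  0.052 ])] [ 0.4538 -0.3179  0.052 ]
```

View pics/crop0.png

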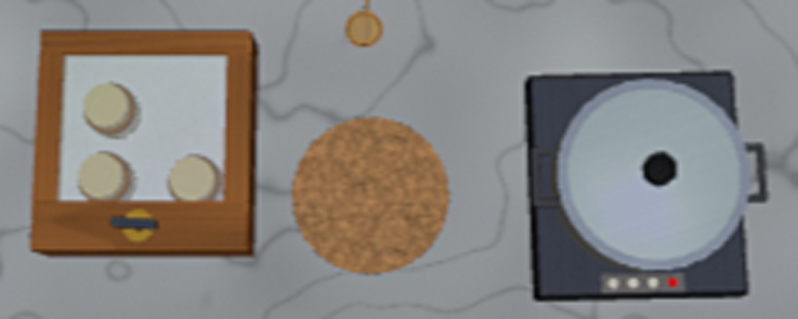

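The 2.9x crop shows the latch bar running from (110,220) to (158,226), about (191.5,257) in the image. The lid's corners are near (42,32), (253,32), (250,252) and (33,249), and the pot knob is at (659,168).

```bash
python3 - <<'E'
from h import *
for n,p,z in [('BL',(42,31),.096),('BR',(253,31),.096),('FR',(250,250),.096),('FL',(33,248),.096),('bar0',(110,220),.134),('bar1',(158,226),.134),('gl TL',(65,55),.096),('gl TR',(226,55),.096),('gl BL',(59,200),.096),('gl BR',(223,200),.096)]:
    print(n,onz('top',145+p[0]/2.9,180+p[1]/2.9,z))
im=r.grab_frame('side')
cv2.imwrite('pics/crop1.png',cv2.resize(im[165:250,145:275,::-1],None,fx=6,fy=6,interpolation=cv2.INTER_CUBIC))
print('side pred latch',proj('side',(.396,.28,.126)),'knob',proj('side',(.4553,-.3192,.198)))
st()
E
```

```text
BL [0.6362 0.4107 0.096 ]
BR [0.6369 0.1512 0.096 ]
FR [0.3693 0.1489 0.096 ]
FL [0.3706 0.4077 0.096 ]
bar0 [0.4006 0.3094 0.134 ]
bar1 [0.3938 0.253  0.134 ]
gl TL [0.6061 0.3809 0.096 ]
gl TR [0.6067 0.1836 0.096 ]
gl BL [0.4281 0.3795 0.096 ]
gl BR [0.4288 0.1826 0.096 ]
side pred latch (np.float64(178.80490214107627), np.float64(198.41943717255322)) knob (np.float64(323.78301849091804), np.float64(251.78683396376707))
0.2 tcp [0.2306 0.634  0.2307] ydir yaw 70.0 z [-0.    -0.001 -1.   ] x [-0.94   0.342 -0.   ] w 0.0852 F [ 0.2 -0.7  0.7] j [-1.33  0.48  0.02  1.56 -0.01  1.11 -0.08]
```

View pics/crop1.png

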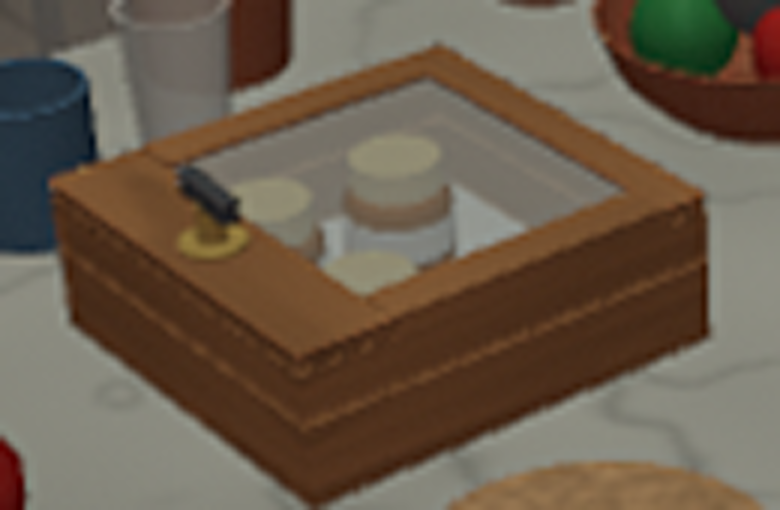

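The case comes out at about (0.503, 0.280) with yaw 0, so the latch grip is at (0.398, 0.280, 0.126); the side view agrees to about 1 px. The pot is at (0.455,-0.319), the mat at (0.447,0.009), and 3 jars are visible. I'll move above the latch next.

play_rows(targets="-1 -0.035 -0.034 0.0 0.12; -1 -0.07 -0.069 0 0.24; -1 -0.105 -0.103 0 0.36; -1 -0.14 -0.138 0 0.48; -1 -0.175 -0.172 0 0.6; -1 -0.21 -0.207 0 0.72; -1 -0.245 -0.241 0 0.84; -1 -0.278 -0.275 0 0.96")

```text
clock: 0.87
tcp_pos: [0.3741, 0.3313, 0.2314]
orientation: [-1.919, -2.487, -0.0]
contact_force: [0.5, 0.6, 0.7]
grip_width: 0.0852
gripper_force: 0.0
```

play_rows(targets="-1 0 0 0 0.12; -1 0 0 0 0.24; -1 0 0 0 0.262; -1 0 0 0 0.262")

```text
clock: 1.2
tcp_pos: [0.3735, 0.3334, 0.2313]
orientation: [-2.219, -2.224, -0.0]
contact_force: [0.3, -0.5, -0.7]
grip_width: 0.0855
gripper_force: 0.0
```

```bash
python3 - <<'E'
from h import *
st(); print(delta((.398,.28,.16)))
im=r.grab_frame('top'); cv2.imwrite('pics/t1.png',cv2.resize(im[180:290,145:420,::-1],None,fx=2.9,fy=2.9,interpolation=cv2.INTER_CUBIC))
E
```

```text
1.2 tcp [0.3735 0.3334 0.2313] ydir yaw 0.1 z [-0.  0. -1.] x [-0.002  1.     0.   ] w 0.0855 F [ 0.3 -0.5 -0.7] j [-1.15  0.19  0.33  1.98 -0.07  0.98 -0.77]
[-0.0535  0.0244  0.0713]
```

play_rows(targets="-1 -0.027 0.012 0.02 0; -1 -0.0535 0.0245 0.04 0; -1 -0.0535 0.0245 0.07 0; -1 -0.0535 0.0245 0.095 0; -1 -0.0535 0.0245 0.118 0; -1 -0.0535 0.0245 0.123 0; -1 -0.0535 0.0245 0.123 0")

```text
clock: 1.83
tcp_pos: [0.3971, 0.2794, 0.107]
orientation: [2.218, 2.225, -0.006]
contact_force: [0.4, 0.3, -0.3]
grip_width: 0.0852
gripper_force: 0.0
```

```bash
python3 - <<'E'
from h import *
st()
im=r.grab_frame('side'); cv2.imwrite('pics/s1.png',cv2.resize(im[140:250,145:275,::-1],None,fx=5,fy=5,interpolation=cv2.INTER_CUBIC))
E
```

```text
1.83 tcp [0.3971 0.2794 0.107 ] ydir yaw 0.2 z [-0.003 -0.003 -1.   ] x [-0.003  1.    -0.003] w 0.0852 F [ 0.4  0.3 -0.3] j [-1.02  0.35  0.33  2.13 -0.18  0.69 -0.57]
```

View pics/s1.png

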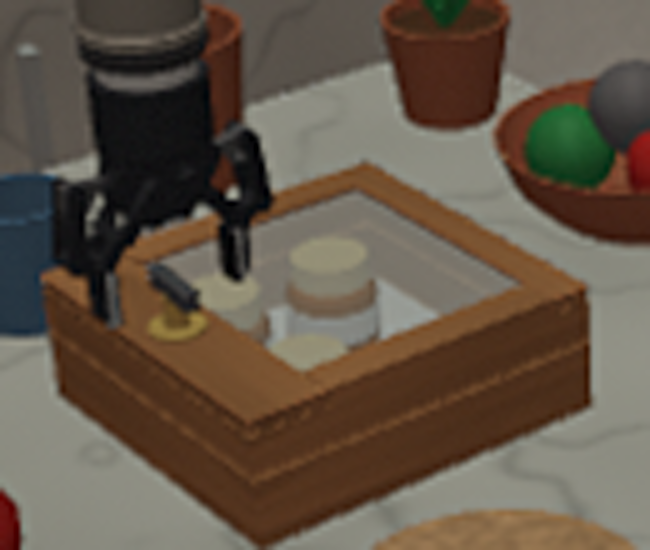

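The fingers at (103,300) and (238,260) straddle the latch bar at (173,288). Next I close and turn.

play_rows(targets="1 0 0 0 0; 1 0 0 0 0; 1 0 0 0 0; 1 0 0 0 0; 1 0 0 0 0; 1 0 0 0 0; 1 0 0 0 0; 1 0 0 0 0", squeeze=60)

```text
clock: 2.55
tcp_pos: [0.401, 0.2801, 0.1094]
orientation: [2.221, 2.219, 0.008]
contact_force: [6.5, -1.3, -0.1]
grip_width: 0.0132
gripper_force: 58.5
```

play_rows(targets="1 0 0 0 0.11; 1 0 0 0 0.22; 1 0 0 0 0.33; 1 0 0 0 0.44; 1 0 0 0 0.55; 1 0 0 0 0.66; 1 0 0 0 0.77; 1 0 0 0 0.8")

```text
clock: 3.22
tcp_pos: [0.3975, 0.2816, 0.1092]
orientation: [-2.911, -1.174, -0.0]
contact_force: [-5.0, 3.0, 10.1]
grip_width: 0.013
gripper_force: 59.8
```

```bash
python3 - <<'E'
from h import *
st()
E
```

```text
3.22 tcp [0.3975 0.2816 0.1092] ydir yaw -46.1 z [-0.001  0.002 -1.   ] x [0.72  0.694 0.001] w 0.013 F [-5.   3.  10.1] j [-1.18  0.37  0.53  2.13 -0.29  0.7  -1.26]
```

play_rows(targets="1 0 0 0 0.11; 1 0 0 0 0.22; 1 0 0 0 0.33; 1 0 0 0 0.44; 1 0 0 0 0.55; 1 0 0 0 0.66; 1 0 0 0 0.77; 1 0 0 0 0.78")

```text
clock: 3.88
tcp_pos: [0.3962, 0.2851, 0.1093]
orientation: [-3.136, 0.014, 0.004]
contact_force: [-9.8, 10.8, 9.6]
grip_width: 0.0129
gripper_force: 59.6
```

```bash
python3 - <<'E'
from h import *
st()
# arc of knob: hinge (hx,hz)
hx,hz=.640,.054
for th in (0,.1,.2,.3,.45,.6,.75,.9,1.05,1.2,1.35,1.5,1.65):
    a=np.arctan2(.072,-.24)-th; R0=np.hypot(.072,.24); print(th,np.round([R0*np.cos(a)+.24, R0*np.sin(a)-.072],4))
E
```

```text
3.88 tcp [0.3962 0.2851 0.1093] ydir yaw -90.5 z [-0.003  0.006 -1.   ] x [ 1.    -0.009 -0.003] w 0.0129 F [-9.8 10.8  9.6] j [-1.34  0.42  0.73  2.14 -0.43  0.73 -1.89]
0 [ 0. -0.]
0.1 [0.0084 0.0236]
0.2 [0.0191 0.0462]
0.3 [0.032  0.0677]
0.45 [0.0552 0.0972]
0.6 [0.0826 0.1229]
0.75 [0.1135 0.1443]
0.9 [0.1472 0.1608]
1.05 [0.183 0.172]
1.2 [0.2201 0.1778]
1.35 [0.2577 0.1779]
1.5 [0.2948 0.1725]
1.65 [0.3308 0.1616]
```

play_rows(targets="1 -0.002 -0.004 0 0; 1 -0.002 -0.004 0 0; 1 0.0064 -0.004 -0.0236 0; 1 0.0171 -0.004 -0.0462 0; 1 0.030 -0.004 -0.0677 0; 1 0.030 -0.004 -0.0677 0", squeeze=35)

```text
clock: 4.38
tcp_pos: [0.4278, 0.2854, 0.1788]
orientation: [-3.138, 0.013, 0.005]
contact_force: [-7.8, 3.2, 3.0]
grip_width: 0.0128
gripper_force: 54.5
```

```bash
python3 - <<'E'
from h import *
st()
im=r.grab_frame('side'); cv2.imwrite('pics/s2.png',cv2.resize(im[100:250,145:275,::-1],None,fx=4,fy=4,interpolation=cv2.INTER_CUBIC))
E
```

```text
4.38 tcp [0.4278 0.2854 0.1788] ydir yaw -90.5 z [-0.003  0.004 -1.   ] x [ 1.    -0.009 -0.003] w 0.0128 F [-7.8  3.2  3. ] j [-1.36  0.36  0.81  2.03 -0.34  0.89 -1.94]
```

View pics/s2.png

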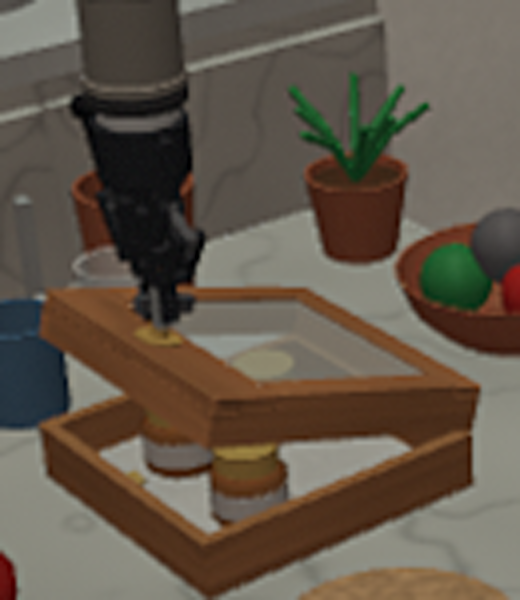

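The lid is rising with the knob gripped at (160,320), and jars are visible under it. I'll continue along the arc.

play_rows(targets="1 0.0155 0 -0.0198 0; 1 0.032 0 -0.0383 0; 1 0.0506 0 -0.0552 0; 1 0.071 0 -0.070 0; 1 0.0925 0 -0.0826 0; 1 0.1152 0 -0.0931 0; 1 0.139 0 -0.101 0; 1 0.151 0 -0.1043 0")

```text
clock: 5.1
tcp_pos: [0.5795, 0.2854, 0.2816]
orientation: [-3.137, 0.01, 0.003]
contact_force: [-7.6, 6.3, 7.8]
grip_width: 0.0121
gripper_force: 34.5
```

play_rows(targets="1 0.0246 0 -0.0042 0; 1 0.0495 0 -0.0061 0; 1 0.0747 0 -0.0059 0; 1 0.0997 0 -0.0032 0; 1 0.1238 0 0.0022 0; 1 0.1478 0 0.0104 0; 1 0.1478 0 0.0104 0")

```text
clock: 5.68
tcp_pos: [0.7311, 0.2858, 0.2704]
orientation: [-3.135, 0.008, -0.01]
contact_force: [5.0, 10.6, 1.2]
grip_width: 0.0113
gripper_force: 36.0
```

```bash
python3 - <<'E'
from h import *
st()
im=r.grab_frame('side'); cv2.imwrite('pics/s3.png',im[:300,60:400,::-1])
E
```

```text
5.68 tcp [0.7311 0.2858 0.2704] ydir yaw -90.3 z [ 0.007  0.007 -1.   ] x [ 1.    -0.005  0.006] w 0.0113 F [ 5.  10.6  1.2] j [-0.85  0.74  0.75  1.23 -0.5   1.34 -1.7 ]
```

View pics/s3.png

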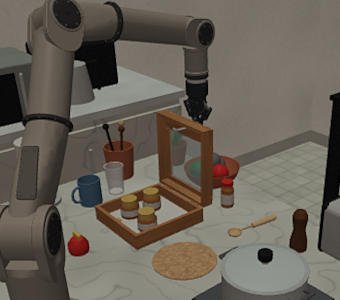

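The lid stands past upright, and three jars are visible in the tray at (129,205), (150,195) and (146,217). Next I release and rise.

play_rows(targets="-0.2 0 0 0 0; -0.2 0 0 0 0; -0.2 0 0 0 0; -0.2 0 0 0 0; -0.2 0 0 -0.04 0; -0.2 0 0 -0.08 0; -0.2 0 0 -0.1 0; -0.2 0 0 -0.1 0")

```text
clock: 6.4
tcp_pos: [0.7287, 0.2798, 0.3769]
orientation: [-3.139, 0.015, -0.014]
contact_force: [0.2, -0.8, -0.4]
grip_width: 0.0514
gripper_force: 0.0
```

```bash
python3 - <<'E'
from h import *
st(); print('to lid knob',delta((.455,-.319,.23)))
im=r.grab_frame('top'); cv2.imwrite('pics/t3.png',cv2.resize(im[140:290,145:420,::-1],None,fx=2.9,fy=2.9,interpolation=cv2.INTER_CUBIC))
hsv=cv2.cvtColor(im,cv2.COLOR_RGB2HSV); H,S,V=[hsv[:,:,i].astype(int) for i in range(3)]
for b in blobs((V<60),(340,205,405,270),10): print('knob',b[:3],onz('top',*b[0],.198))
E
```

```text
6.4 tcp [0.7287 0.2798 0.3769] ydir yaw -90.6 z [ 0.009  0.002 -1.   ] x [ 1.    -0.01   0.009] w 0.0514 F [ 0.2 -0.8 -0.4] j [-0.83  0.69  0.78  1.08 -0.47  1.53 -1.74]
to lid knob [-0.2692  0.6018  0.1431]
knob (array([354.9, 205.9]), np.int32(31), array([30,  2], dtype=int32)) [ 0.5617 -0.2665  0.198 ]
knob (array([387.9, 205.1]), np.int32(19), array([18,  2], dtype=int32)) [ 0.5647 -0.3754  0.198 ]
knob (array([372. , 237.9]), np.int32(93), array([11, 11], dtype=int32)) [ 0.4553 -0.3192  0.198 ]
```

View pics/t3.png

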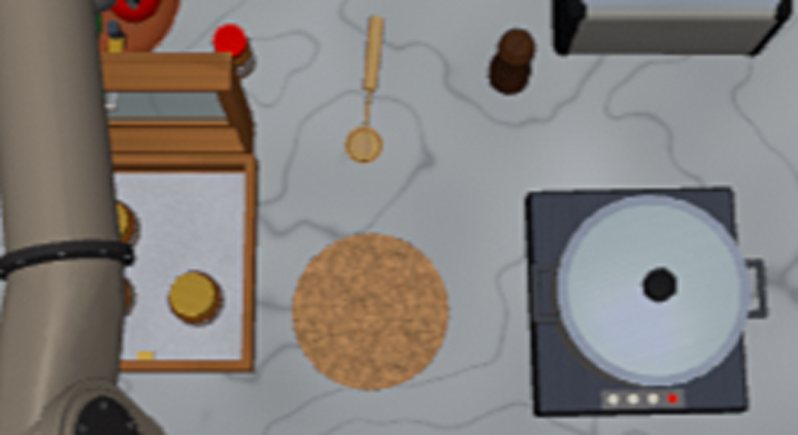

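The case lid stands open (hood at rows 55–150 in the crop), and the pot knob is unchanged at (372,238) px. I'm heading for the pot knob.

play_rows(targets="-0.6 -0.018 0.038 0 0; -0.6 -0.035 0.076 0 0; -0.6 -0.05 0.114 0 0; -0.6 -0.067 0.15 0 0; -0.6 -0.084 0.188 0 0; -0.6 -0.1 0.226 0 0; -0.6 -0.118 0.264 0 0; -0.6 -0.134 0.3 0 0")

```text
clock: 7.12
tcp_pos: [0.5878, -0.0199, 0.3684]
orientation: [-3.141, 0.015, 0.004]
contact_force: [-0.3, -0.6, 1.0]
grip_width: 0.0683
gripper_force: 0.0
```

play_rows(targets="-0.6 -0.018 0.038 0.01 0; -0.6 -0.035 0.076 0.02 0; -0.6 -0.05 0.114 0.04 0; -0.6 -0.067 0.15 0.06 0; -0.6 -0.084 0.188 0.07 0; -0.6 -0.1 0.226 0.08 0; -0.6 -0.118 0.264 0.1 0; -0.6 -0.134 0.3 0.11 0")

```text
clock: 7.78
tcp_pos: [0.4571, -0.3043, 0.2619]
orientation: [-3.14, 0.013, 0.003]
contact_force: [1.5, 0.1, -0.2]
grip_width: 0.0682
gripper_force: 0.0
```

```bash
python3 - <<'E'
from h import *
st(); print('to lid knob',delta((.455,-.319,.171)))
E
```

```text
7.78 tcp [ 0.4571 -0.3043  0.2619] ydir yaw -90.5 z [-0.002  0.002 -1.   ] x [ 1.    -0.009 -0.002] w 0.0682 F [ 1.5  0.1 -0.2] j [-0.27  0.34  0.94  1.86 -0.31  1.1  -0.79]
to lid knob [-0.0018  0.0149  0.0909]
```

play_rows(targets="-0.6 -0.002 0.015 0.03 0; -0.6 -0.002 0.015 0.06 0; -0.6 -0.002 0.015 0.08 0; -0.6 -0.002 0.015 0.089 0; -0.6 -0.002 0.015 0.089 0; -0.6 -0.002 0.015 0.089 0")

```text
clock: 8.28
tcp_pos: [0.4569, -0.3188, 0.1751]
orientation: [-3.141, 0.014, 0.002]
contact_force: [0.1, 0.3, 0.8]
grip_width: 0.0685
gripper_force: 0.0
```

```bash
python3 - <<'E'
from h import *
st(); print('to lid knob',delta((.455,-.319,.172)))
im=r.grab_frame('side'); cv2.imwrite('pics/s4.png',cv2.resize(im[210:310,260:390,::-1],None,fx=4,fy=4,interpolation=cv2.INTER_CUBIC))
E
```

```text
8.28 tcp [ 0.4569 -0.3188  0.1751] ydir yaw -90.5 z [-0.001  0.    -1.   ] x [ 1.    -0.009 -0.001] w 0.0685 F [0.1 0.3 0.8] j [-0.15  0.46  0.86  1.94 -0.43  0.94 -0.66]
to lid knob [-0.0019  0.0002  0.0031]
```

View pics/s4.png

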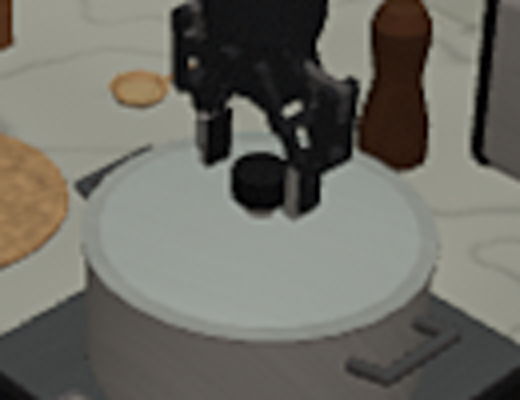

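The fingers straddle the knob at (260,180). Now I close and lift.

play_rows(targets="1 -0.001 0 0.003 0; 1 -0.001 0 0.003 0; 1 -0.001 0 0.003 0; 1 -0.001 0 0.003 0; 1 -0.001 0 0.003 0; 1 -0.001 0 0.003 0; 1 -0.001 0 0.003 0", squeeze=60)

```text
clock: 8.92
tcp_pos: [0.4568, -0.3197, 0.1734]
orientation: [3.141, -0.014, 0.003]
contact_force: [-1.5, 1.7, 7.5]
grip_width: 0.0362
gripper_force: 60.0
```

play_rows(targets="1 0 0 -0.015 0; 1 0 0 -0.03 0; 1 0 0 -0.045 0; 1 0 0 -0.06 0; 1 0 0 -0.07 0; 1 0 0 -0.07 0")

```text
clock: 9.42
tcp_pos: [0.4569, -0.3195, 0.2438]
orientation: [3.141, -0.014, 0.004]
contact_force: [0.5, -0.8, -3.7]
grip_width: 0.0364
gripper_force: 61.1
```

```bash
python3 - <<'E'
from h import *
st(); print('to mat',delta((.452,.009,.2)))
E
```

```text
9.42 tcp [ 0.4569 -0.3195  0.2438] ydir yaw -90.5 z [ 0.003 -0.001 -1.   ] x [ 1.    -0.009  0.003] w 0.0364 F [ 0.5 -0.8 -3.7] j [-0.22  0.38  0.93  1.87 -0.34  1.06 -0.73]
to mat [-0.008  -0.3285  0.0435]
```

play_rows(targets="1 0 -0.03 0 0; 1 -0.001 -0.065 0 0; 1 -0.002 -0.105 0 0; 1 -0.003 -0.145 0 0; 1 -0.003 -0.185 0 0; 1 -0.003 -0.225 0 0; 1 -0.004 -0.265 0 0; 1 -0.004 -0.3 0 0")

```text
clock: 10.08
tcp_pos: [0.4536, -0.0162, 0.2414]
orientation: [-3.141, 0.012, 0.002]
contact_force: [0.7, -0.0, -4.3]
grip_width: 0.0362
gripper_force: 61.5
```

play_rows(targets="1 0 -0.02 0.01 0; 1 0 -0.03 0.03 0; 1 0 -0.03 0.06 0; 1 0 -0.03 0.09 0; 1 0 -0.03 0.12 0; 1 0 -0.03 0.15 0; 1 0 -0.03 0.17 0; 1 0 -0.03 0.18 0")

```text
clock: 10.75
tcp_pos: [0.4528, 0.0106, 0.0591]
orientation: [3.14, -0.014, -0.008]
contact_force: [-0.2, -0.2, -4.5]
grip_width: 0.0359
gripper_force: 61.3
```

```bash
python3 - <<'E'
from h import *
st(); print('to mat',delta((.452,.009,.0404)))
E
```

```text
10.75 tcp [0.4528 0.0106 0.0591] ydir yaw -90.5 z [-0.005 -0.002 -1.   ] x [ 1.    -0.009 -0.005] w 0.0359 F [-0.2 -0.2 -4.5] j [-0.7   0.47  0.66  2.24 -0.52  0.59 -1.22]
to mat [-0.0007  0.0016  0.0188]
```

play_rows(targets="1 0 0 0.008 0; 1 0 0 0.014 0; 1 0 0 0.019 0; 1 0 0 0.0195 0; 1 0 0 0.0195 0")

```text
clock: 11.17
tcp_pos: [0.4557, 0.0111, 0.0431]
orientation: [-3.141, 0.014, -0.002]
contact_force: [0.1, -0.4, -4.2]
grip_width: 0.036
gripper_force: 61.3
```

play_rows(targets="-0.6 0 0 0 0; -0.6 0 0 0 0; -0.6 0 0 0 0; -0.6 0 0 0 0; -0.6 0 0 -0.03 0; -0.6 0 0 -0.07 0; -0.6 0 0 -0.11 0; -0.6 0 0 -0.15 0")

```text
clock: 11.83
tcp_pos: [0.4547, 0.0103, 0.194]
orientation: [3.14, -0.016, -0.002]
contact_force: [0.7, 1.3, 0.4]
grip_width: 0.0684
gripper_force: 0.0
```

play_rows(targets="-0.6 0 -0.03 0 0; -0.6 0 -0.06 0 0; -0.6 0 -0.1 0 0; -0.6 0 -0.14 0 0; -0.6 0 -0.18 0 0; -0.6 0 -0.18 0 0")

```text
clock: 12.33
tcp_pos: [0.4565, 0.2, 0.1928]
orientation: [-3.139, -0.003, -0.002]
contact_force: [0.3, 0.0, -0.0]
grip_width: 0.0684
gripper_force: 0.0
```

```bash
python3 - <<'E'
from h import *
st()
im=r.grab_frame('top'); cv2.imwrite('pics/t5.png',cv2.resize(im[140:290,145:420,::-1],None,fx=2.9,fy=2.9,interpolation=cv2.INTER_CUBIC))
hsv=cv2.cvtColor(im,cv2.COLOR_RGB2HSV); H,S,V=[hsv[:,:,i].astype(int) for i in range(3)]
for b in blobs((V<60),(250,225,295,270),10): print('knob',b[:3],onz('top',*b[0],.065))
cap=(S>120)&(V>90)&(H>18)&(H<30)
for b in blobs(cap,(160,195,230,265),15): print('cap',b[:3],onz('top',*b[0],.08))
E
```

```text
12.33 tcp [0.4565 0.2    0.1928] ydir yaw -89.9 z [ 0.001  0.003 -1.   ] x [1.    0.002 0.001] w 0.0684 F [ 0.3  0.  -0. ] j [-1.22  0.3   0.82  2.05 -0.28  0.9  -1.81]
knob (array([271.8, 243. ]), np.int32(68), array([9, 9], dtype=int32)) [0.4542 0.0099 0.065 ]
cap (array([175.9, 241.3]), np.int32(83), array([ 9, 14], dtype=int32)) [0.4571 0.3474 0.08  ]
```

View pics/t5.png

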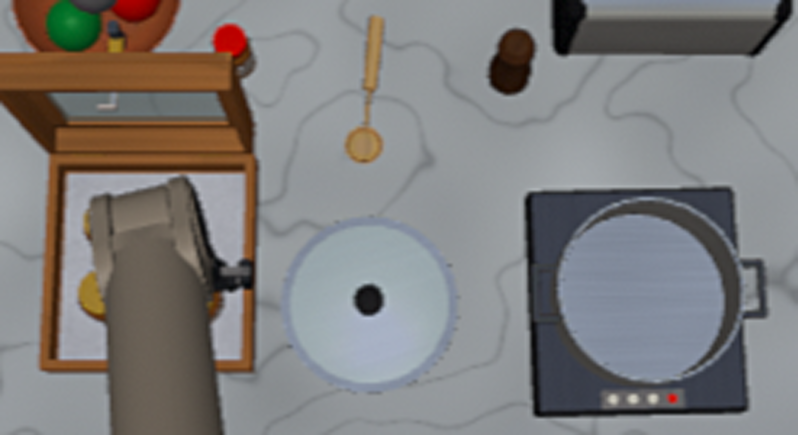

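The lid lies on the mat, with its knob at (271.8,243) → (0.454,0.010), and the pot is open. The arm hides the jars from above, so I'll use the side view.

```bash
cat >> h.py <<'E'
def caps(n,box=(145,150,275,260),z=.08,amin=40):
    im=r.grab_frame(n); hsv=cv2.cvtColor(im,cv2.COLOR_RGB2HSV); H,S,V=[hsv[:,:,i].astype(int) for i in range(3)]
    for b in blobs((S>120)&(V>115)&(H>19)&(H<32),box,amin): print(n,b[:3],onz(n,*b[0],z))
    return im
E
python3 - <<'E'
from h import *
im=caps('side')
for p in((.5485,.3341,.08),(.4617,.3367,.08),(.4582,.2247,.08)): 
    u,v=proj('side',p); print(u,v); u,v=int(u),int(v); print(cv2.cvtColor(im[v:v+1,u:u+1],cv2.COLOR_RGB2HSV))
cv2.imwrite('pics/s5.png',cv2.resize(im[150:260,145:275,::-1],None,fx=5,fy=5,interpolation=cv2.INTER_CUBIC))
E
```

```text
side (array([210.2, 190.8]), np.int32(81), array([15,  7], dtype=int32)) [0.5497 0.3341 0.08  ]
side (array([188.6, 198.1]), np.int32(88), array([16,  7], dtype=int32)) [0.4637 0.3377 0.08  ]
side (array([205.6, 210.5]), np.int32(102), array([16,  8], dtype=int32)) [0.4597 0.2271 0.08  ]
209.92557320659904 190.9013829897103
[[[ 21 145 146]]]
188.25187673296784 198.38621965754504
[[[ 21 147 146]]]
205.62368366028159 210.9257224031463
[[[ 21 146 147]]]
```

View pics/s5.png

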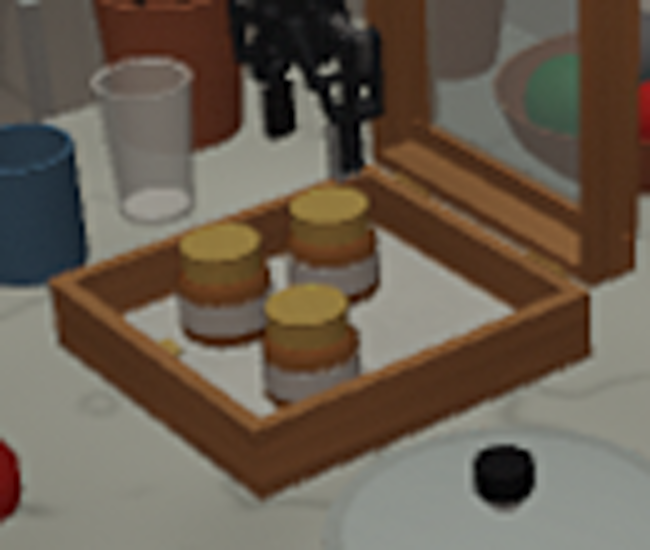

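The side view shows exactly three jars standing: A (0.549,0.334), B (0.463,0.337) and C (0.459,0.226), matching the top view. I'll pick C first.

play_rows(targets="-0.8 0.002 -0.026 0 0; -0.8 0.002 -0.026 0.03 0; -0.8 0.002 -0.026 0.06 0; -0.8 0.002 -0.026 0.09 0; -0.8 0.002 -0.026 0.12 0; -0.8 0.002 -0.026 0.138 0; -0.8 0.002 -0.026 0.138 0")

```text
clock: 13.02
tcp_pos: [0.4574, 0.2145, 0.052]
orientation: [3.138, -0.018, -0.006]
contact_force: [-0.1, 0.8, 0.9]
grip_width: 0.0772
gripper_force: 0.4
```

play_rows(targets="1 0 0 0 0; 1 0 0 0 0; 1 0 0 0 0; 1 0 0 0 0; 1 0 0 0 0; 1 0 0 0 0")

```text
clock: 13.52
tcp_pos: [0.4605, 0.2172, 0.0566]
orientation: [-3.139, 0.015, -0.005]
contact_force: [-0.9, 0.2, 7.4]
grip_width: 0.0519
gripper_force: 62.5
```

```bash
python3 - <<'E'
from h import *
st()
E
```

```text
13.52 tcp [0.4605 0.2172 0.0566] ydir yaw -90.6 z [ 0.003  0.002 -1.   ] x [ 1.    -0.01   0.003] w 0.0519 F [-0.9  0.2  7.4] j [-1.06  0.54  0.63  2.12 -0.53  0.64 -1.64]
```

play_rows(targets="1 0 0 -0.03 0; 1 0 0 -0.065 0; 1 0 0 -0.10 0; 1 0 0 -0.135 0; 1 0 0 -0.165 0; 1 0 0.03 -0.17 0; 1 -0.002 0.065 -0.17 0; 1 -0.005 0.1 -0.17 0")

```text
clock: 14.18
tcp_pos: [0.4533, 0.1155, 0.2258]
orientation: [-3.14, 0.013, -0.003]
contact_force: [0.9, -0.7, -2.7]
grip_width: 0.0521
gripper_force: 64.8
```

play_rows(targets="1 -0.002 0.04 0 0; 1 -0.004 0.08 0 0; 1 -0.007 0.12 0 0; 1 -0.01 0.16 0 0; 1 -0.013 0.2 0 0; 1 -0.016 0.24 0 0; 1 -0.019 0.28 0 0; 1 -0.021 0.32 0 0")

```text
clock: 14.85
tcp_pos: [0.4276, -0.2049, 0.2251]
orientation: [-3.14, 0.016, -0.001]
contact_force: [0.6, 0.9, -1.8]
grip_width: 0.052
gripper_force: 64.8
```

play_rows(targets="1 -0.001 0.03 0 0; 1 -0.002 0.06 0 0; 1 -0.003 0.09 0 0; 1 -0.004 0.12 0 0; 1 -0.005 0.14 0 0; 1 -0.005 0.15 0 0; 1 -0.005 0.15 0 0; 1 -0.005 0.15 0 0")

```text
clock: 15.52
tcp_pos: [0.4217, -0.3532, 0.2249]
orientation: [-3.141, 0.018, 0.0]
contact_force: [0.4, 0.3, -2.8]
grip_width: 0.052
gripper_force: 64.8
```

```bash
python3 - <<'E'
from h import *
st(); print(delta((.429,-.362,.1036)))
E
```

```text
15.52 tcp [ 0.4217 -0.3532  0.2249] ydir yaw -90.7 z [-0.  0. -1.] x [ 1.    -0.011 -0.   ] w 0.052 F [ 0.4  0.3 -2.8] j [-0.16  0.41  0.97  1.91 -0.39  1.03 -0.6 ]
[0.0074 0.0088 0.1213]
```

play_rows(targets="1 0.0074 0.009 0 0; 1 0.0074 0.009 0.03 0; 1 0.0074 0.009 0.06 0; 1 0.0074 0.009 0.09 0; 1 0.0074 0.009 0.11 0; 1 0.0074 0.009 0.117 0; 1 0.0074 0.009 0.121 0; 1 0.0074 0.009 0.121 0")

```text
clock: 16.18
tcp_pos: [0.4304, -0.3612, 0.104]
orientation: [-3.141, 0.013, 0.0]
contact_force: [-0.2, -0.0, -2.7]
grip_width: 0.0524
gripper_force: 64.9
```

play_rows(targets="-0.5 0 0 0 0; -0.5 0 0 0 0; -0.5 0 0 0 0; -0.5 0 0 0 0; -0.5 0 0 -0.03 0; -0.5 0 0 -0.06 0; -0.5 0 0 -0.09 0; -0.5 0 0 -0.12 0")

```text
clock: 16.85
tcp_pos: [0.4299, -0.362, 0.2253]
orientation: [3.141, -0.015, 0.0]
contact_force: [0.2, 0.3, -0.1]
grip_width: 0.0638
gripper_force: 0.0
```

play_rows(targets="-0.8 0.003 -0.04 0 0; -0.8 0.006 -0.08 0 0; -0.8 0.01 -0.12 0 0; -0.8 0.014 -0.16 0 0; -0.8 0.018 -0.2 0 0; -0.8 0.02 -0.24 0 0; -0.8 0.024 -0.28 0 0; -0.8 0.03 -0.32 0 0")

```text
clock: 17.52
tcp_pos: [0.4627, -0.0403, 0.224]
orientation: [-3.14, 0.015, -0.001]
contact_force: [1.1, 0.2, -0.2]
grip_width: 0.0771
gripper_force: 0.0
```

```bash
python3 - <<'E'
from h import *
st(); caps('side'); caps('top',(330,200,410,285),.126)
E
```

```text
17.52 tcp [ 0.4627 -0.0403  0.224 ] ydir yaw -90.6 z [ 0.001  0.002 -1.   ] x [ 1.    -0.01   0.001] w 0.0771 F [ 1.1  0.2 -0.2] j [-0.97  0.21  1.07  2.1  -0.23  0.96 -1.36]
side (array([210.2, 190.7]), np.int32(83), array([15,  7], dtype=int32)) [0.5501 0.3347 0.08  ]
side (array([188.6, 198.1]), np.int32(88), array([16,  7], dtype=int32)) [0.4637 0.3377 0.08  ]
top (array([380.4, 248.3]), np.int32(187), array([16, 15], dtype=int32)) [ 0.4297 -0.3606  0.126 ]
```

Jar C stands at (0.430,-0.361) in the pot. Next is jar B.

play_rows(targets="-0.8 0 -0.04 0 0; -0.8 0 -0.08 0 0; -0.8 -0.001 -0.12 0 0; -0.8 -0.001 -0.16 0 0; -0.8 -0.002 -0.2 0 0; -0.8 -0.002 -0.24 0 0; -0.8 -0.003 -0.28 0 0; -0.8 -0.003 -0.32 0 0")

```text
clock: 18.28
tcp_pos: [0.4631, 0.2795, 0.2241]
orientation: [-3.141, 0.015, -0.0]
contact_force: [0.3, 0.2, 0.3]
grip_width: 0.0767
gripper_force: 0.0
```

play_rows(targets="-0.8 0 -0.03 0.02 0; -0.8 0 -0.05 0.05 0; -0.8 0 -0.055 0.07 0; -0.8 0 -0.055 0.08 0; -0.8 0 -0.055 0.08 0; -0.8 0 -0.055 0.08 0")

```text
clock: 18.78
tcp_pos: [0.4644, 0.3313, 0.1442]
orientation: [3.141, -0.018, 0.001]
contact_force: [0.2, -0.8, -0.0]
grip_width: 0.0769
gripper_force: 0.0
```

```bash
python3 - <<'E'
from h import *
st(); print(delta((.463,.337,.055))); caps('side')
E
```

```text
18.78 tcp [0.4644 0.3313 0.1442] ydir yaw -90.7 z [ 0.    -0.001 -1.   ] x [ 1.    -0.012  0.   ] w 0.0769 F [ 0.2 -0.8 -0. ] j [-1.34  0.53  0.82  1.93 -0.49  0.9  -1.85]
[-0.0015 -0.0058  0.0892]
side (array([210.2, 190.7]), np.int32(81), array([15,  7], dtype=int32)) [0.5501 0.3347 0.08  ]
side (array([188.6, 198.1]), np.int32(88), array([16,  7], dtype=int32)) [0.4637 0.3377 0.08  ]
```

play_rows(targets="-0.8 -0.001 -0.006 0.02 0; -0.8 -0.001 -0.006 0.05 0; -0.8 -0.001 -0.006 0.075 0; -0.8 -0.001 -0.006 0.089 0; -0.8 -0.001 -0.006 0.089 0; -0.8 -0.001 -0.006 0.089 0")

```text
clock: 19.33
tcp_pos: [0.4635, 0.3385, 0.0557]
orientation: [-3.141, 0.016, -0.001]
contact_force: [-0.8, 0.6, 0.4]
grip_width: 0.0771
gripper_force: 0.0
```

play_rows(targets="1 0 0 0 0; 1 0 0 0 0; 1 0 0 0 0; 1 0 0 0 0; 1 0 0 0 0; 1 0 0 0 0")

```text
clock: 19.83
tcp_pos: [0.464, 0.3393, 0.0568]
orientation: [-3.139, 0.015, -0.003]
contact_force: [-1.5, -1.3, 8.3]
grip_width: 0.0522
gripper_force: 61.4
```

play_rows(targets="1 0 0 -0.03 0; 1 0 0 -0.065 0; 1 0 0 -0.10 0; 1 0 0 -0.135 0; 1 0 0 -0.165 0; 1 0 0.03 -0.17 0; 1 -0.002 0.065 -0.17 0; 1 -0.003 0.1 -0.17 0")

```text
clock: 20.5
tcp_pos: [0.4588, 0.2383, 0.2259]
orientation: [-3.14, 0.012, -0.002]
contact_force: [0.9, -1.0, -2.3]
grip_width: 0.0521
gripper_force: 64.5
```

```bash
python3 - <<'E'
from h import *
st(); print(delta((.429,-.276,.224)))
E
```

```text
20.5 tcp [0.4588 0.2383 0.2259] ydir yaw -90.4 z [ 0.002  0.002 -1.   ] x [ 1.    -0.007  0.001] w 0.0521 F [ 0.9 -1.  -2.3] j [-1.38  0.32  0.97  1.98 -0.32  1.   -1.84]
[-0.026   0.5145  0.0008]
```

play_rows(targets="1 -0.002 0.04 0 0; 1 -0.004 0.08 0 0; 1 -0.006 0.12 0 0; 1 -0.008 0.16 0 0; 1 -0.01 0.2 0 0; 1 -0.012 0.24 0 0; 1 -0.014 0.28 0 0; 1 -0.016 0.32 0 0")

```text
clock: 21.17
tcp_pos: [0.4391, -0.0827, 0.2252]
orientation: [-3.139, 0.015, -0.002]
contact_force: [0.6, -0.3, -1.9]
grip_width: 0.0524
gripper_force: 64.5
```

play_rows(targets="1 -0.002 0.03 0 0; 1 -0.004 0.06 0 0; 1 -0.006 0.1 0 0; 1 -0.008 0.13 0 0; 1 -0.01 0.16 0 0; 1 -0.01 0.18 0 0; 1 -0.01 0.19 0 0; 1 -0.01 0.19 0 0")

```text
clock: 21.83
tcp_pos: [0.4271, -0.2739, 0.2255]
orientation: [3.14, -0.022, 0.002]
contact_force: [-0.0, 0.2, -1.2]
grip_width: 0.0522
gripper_force: 64.4
```

```bash
python3 - <<'E'
from h import *
st(); print(delta((.429,-.275,.1035))); caps('side')
E
```

```text
21.83 tcp [ 0.4271 -0.2739  0.2255] ydir yaw -90.8 z [ 0.001 -0.002 -1.   ] x [ 1.    -0.014  0.001] w 0.0522 F [-0.   0.2 -1.2] j [-0.41  0.33  1.06  2.   -0.34  1.   -0.76]
[0.0018 0.0009 0.122 ]
side (array([210.3, 190.7]), np.int32(84), array([16,  7], dtype=int32)) [0.5503 0.3345 0.08  ]
```

play_rows(targets="1 0.002 0.001 0.03 0; 1 0.002 0.001 0.06 0; 1 0.002 0.001 0.09 0; 1 0.002 0.001 0.11 0; 1 0.002 0.001 0.117 0; 1 0.002 0.001 0.121 0; 1 0.002 0.001 0.121 0")

```text
clock: 22.47
tcp_pos: [0.4304, -0.2712, 0.104]
orientation: [-3.141, 0.013, -0.0]
contact_force: [0.4, -1.0, -1.4]
grip_width: 0.0522
gripper_force: 64.4
```

play_rows(targets="-0.48 0 0 0 0; -0.48 0 0 0 0; -0.48 0 0 0 0; -0.48 0 0 0 0; -0.48 0 0 -0.03 0; -0.48 0 0 -0.06 0; -0.48 0 0 -0.09 0; -0.48 0 0 -0.12 0")

```text
clock: 23.13
tcp_pos: [0.4297, -0.2721, 0.2252]
orientation: [3.141, -0.016, -0.0]
contact_force: [2.2, 0.5, 0.4]
grip_width: 0.0631
gripper_force: 0.0
```

play_rows(targets="-0.8 0.01 -0.04 0 0; -0.8 0.025 -0.075 0 0; -0.8 0.04 -0.11 0 0; -0.8 0.055 -0.15 0 0; -0.8 0.07 -0.185 0 0; -0.8 0.085 -0.22 0 0; -0.8 0.1 -0.255 0 0; -0.8 0.115 -0.29 0 0")

```text
clock: 23.8
tcp_pos: [0.5483, 0.0192, 0.2241]
orientation: [-3.141, 0.014, -0.001]
contact_force: [0.4, 0.1, 1.0]
grip_width: 0.0769
gripper_force: 0.0
```

```bash
python3 - <<'E'
from h import *
st(); caps('side'); caps('top',(330,200,410,285),.126);print(delta((.55,.3345,.14)))
E
```

```text
23.8 tcp [0.5483 0.0192 0.2241] ydir yaw -90.5 z [ 0.001  0.001 -1.   ] x [ 1.    -0.009  0.001] w 0.0769 F [0.4 0.1 1. ] j [-0.92  0.42  1.02  1.91 -0.42  1.03 -1.3 ]
side (array([210.2, 190.7]), np.int32(80), array([15,  7], dtype=int32)) [0.5501 0.3347 0.08  ]
top (array([354.2, 248.5]), np.int32(189), array([16, 16], dtype=int32)) [ 0.4287 -0.2716  0.126 ]
top (array([380.4, 248.3]), np.int32(188), array([16, 15], dtype=int32)) [ 0.4297 -0.3606  0.126 ]
[ 3.000e-04 -3.096e-01  8.380e-02]
```

Both jars stand in the pot. Now jar A.

play_rows(targets="-0.8 0 -0.04 0 0; -0.8 0 -0.08 0 0; -0.8 0 -0.12 0 0; -0.8 0 -0.16 0 0; -0.8 0 -0.2 0 0; -0.8 0 -0.24 0 0; -0.8 0 -0.28 0 0; -0.8 0 -0.309 0 0")

```text
clock: 24.57
tcp_pos: [0.5498, 0.3303, 0.2237]
orientation: [-3.14, 0.009, -0.0]
contact_force: [0.6, 0.8, -0.7]
grip_width: 0.0768
gripper_force: 0.0
```

play_rows(targets="-0.8 0 0 0.02 0; -0.8 0 0 0.05 0; -0.8 0 0 0.07 0; -0.8 0 0 0.08 0; -0.8 0 0 0.08 0; -0.8 0 0 0.08 0")

```text
clock: 25.07
tcp_pos: [0.551, 0.3257, 0.1443]
orientation: [3.141, -0.016, 0.001]
contact_force: [0.3, 0.7, 1.4]
grip_width: 0.0768
gripper_force: 0.0
```

```bash
python3 - <<'E'
from h import *
st(); print(delta((.55,.3345,.055))); caps('side')
E
```

```text
25.07 tcp [0.551  0.3257 0.1443] ydir yaw -90.6 z [ 0. -0. -1.] x [ 1.   -0.01  0.  ] w 0.0768 F [0.3 0.7 1.4] j [-1.22  0.67  0.88  1.76 -0.6   1.   -1.69]
[-0.0011 -0.0088  0.0893]
side (array([210.2, 190.7]), np.int32(82), array([15,  7], dtype=int32)) [0.5501 0.3347 0.08  ]
```

play_rows(targets="-0.8 -0.001 -0.008 0.02 0; -0.8 -0.001 -0.008 0.05 0; -0.8 -0.001 -0.008 0.075 0; -0.8 -0.001 -0.008 0.089 0; -0.8 -0.001 -0.008 0.089 0; -0.8 -0.001 -0.008 0.089 0")

```text
clock: 25.62
tcp_pos: [0.5504, 0.334, 0.0556]
orientation: [-3.141, 0.015, -0.001]
contact_force: [0.6, 0.4, 1.0]
grip_width: 0.0767
gripper_force: 0.0
```

play_rows(targets="1 0 0 0 0; 1 0 0 0 0; 1 0 0 0 0; 1 0 0 0 0; 1 0 0 0 0; 1 0 0 0 0")

```text
clock: 26.12
tcp_pos: [0.5511, 0.3348, 0.0571]
orientation: [-3.139, 0.014, -0.005]
contact_force: [-1.0, 0.1, 6.8]
grip_width: 0.052
gripper_force: 61.6
```

play_rows(targets="1 0 0 -0.03 0; 1 0 0 -0.065 0; 1 0 0 -0.10 0; 1 0 0 -0.135 0; 1 0 0 -0.165 0; 1 0 0.03 -0.17 0; 1 -0.002 0.065 -0.17 0; 1 -0.004 0.1 -0.17 0")

```text
clock: 26.78
tcp_pos: [0.5448, 0.2336, 0.226]
orientation: [-3.14, 0.012, -0.003]
contact_force: [0.4, -1.0, -2.3]
grip_width: 0.0522
gripper_force: 65.2
```

```bash
python3 - <<'E'
from h import *
st(); print(delta((.508,-.318,.224)));caps('side'); caps('top',(330,200,410,285),.126)
E
```

```text
26.78 tcp [0.5448 0.2336 0.226 ] ydir yaw -90.4 z [ 0.002  0.001 -1.   ] x [ 1.    -0.007  0.002] w 0.0522 F [ 0.4 -1.  -2.3] j [-1.22  0.51  0.99  1.81 -0.48  1.08 -1.64]
[-0.0327  0.5518  0.0012]
side (array([219.7, 155.4]), np.int32(51), array([10,  7], dtype=int32)) [0.7515 0.5665 0.08  ]
top (array([354.2, 248.5]), np.int32(186), array([16, 16], dtype=int32)) [ 0.4287 -0.2716  0.126 ]
top (array([380.4, 248.2]), np.int32(188), array([16, 15], dtype=int32)) [ 0.43   -0.3606  0.126 ]
```

play_rows(targets="1 -0.002 0.04 0 0; 1 -0.005 0.08 0 0; 1 -0.007 0.12 0 0; 1 -0.01 0.16 0 0; 1 -0.012 0.2 0 0; 1 -0.015 0.24 0 0; 1 -0.018 0.28 0 0; 1 -0.02 0.32 0 0")

```text
clock: 27.55
tcp_pos: [0.5209, -0.0875, 0.2252]
orientation: [-3.14, 0.015, -0.001]
contact_force: [1.4, 0.5, -3.4]
grip_width: 0.0522
gripper_force: 65.0
```

play_rows(targets="1 -0.002 0.03 0 0; 1 -0.004 0.06 0 0; 1 -0.006 0.1 0 0; 1 -0.008 0.13 0 0; 1 -0.01 0.17 0 0; 1 -0.012 0.2 0 0; 1 -0.012 0.225 0 0; 1 -0.012 0.225 0 0")

```text
clock: 28.22
tcp_pos: [0.5054, -0.3172, 0.2261]
orientation: [3.137, -0.027, 0.002]
contact_force: [-0.8, -0.8, -2.6]
grip_width: 0.0521
gripper_force: 65.1
```

```bash
python3 - <<'E'
from h import *
st(); print(delta((.508,-.318,.1035)))
E
```

```text
28.22 tcp [ 0.5054 -0.3172  0.2261] ydir yaw -91.0 z [ 0.001 -0.005 -1.   ] x [ 1.    -0.017  0.001] w 0.0521 F [-0.8 -0.8 -2.6] j [-0.24  0.5   0.96  1.8  -0.46  1.08 -0.7 ]
[0.0025 0.0002 0.1226]
```

play_rows(targets="1 0.0025 0 0.03 0; 1 0.0025 0 0.06 0; 1 0.0025 0 0.09 0; 1 0.0025 0 0.11 0; 1 0.0025 0 0.117 0; 1 0.0025 0 0.121 0; 1 0.0025 0 0.121 0")

```text
clock: 28.8
tcp_pos: [0.5103, -0.3105, 0.1043]
orientation: [-3.141, 0.015, -0.0]
contact_force: [0.2, -0.3, -2.2]
grip_width: 0.0523
gripper_force: 65.2
```

play_rows(targets="-0.5 0 0 0 0; -0.5 0 0 0 0; -0.5 0 0 0 0; -0.5 0 0 0 0; -0.5 0 0 -0.03 0; -0.5 0 0 -0.06 0; -0.5 0 0 -0.09 0; -0.5 0 0 -0.12 0")

```text
clock: 29.47
tcp_pos: [0.51, -0.3108, 0.2253]
orientation: [3.141, -0.015, 0.0]
contact_force: [0.7, 0.2, 0.3]
grip_width: 0.0641
gripper_force: 0.0
```

play_rows(targets="-0.6 -0.007 -0.04 0 0; -0.6 -0.013 -0.075 0 0; -0.6 -0.02 -0.11 0 0; -0.6 -0.026 -0.15 0 0; -0.6 -0.033 -0.185 0 0; -0.6 -0.04 -0.22 0 0; -0.6 -0.046 -0.255 0 0; -0.6 -0.052 -0.29 0 0")

```text
clock: 30.13
tcp_pos: [0.4604, -0.0186, 0.2239]
orientation: [-3.14, 0.015, -0.001]
contact_force: [0.6, 0.6, 0.3]
grip_width: 0.0684
gripper_force: 0.0
```

```bash
python3 - <<'E'
from h import *
st(); im=caps('top',(330,200,410,285),.126);print(delta((.4545,.0105,.0405)))
cv2.imwrite('pics/t6.png',cv2.resize(im[140:290,145:420,::-1],None,fx=2.9,fy=2.9,interpolation=cv2.INTER_CUBIC))
E
```

```text
30.13 tcp [ 0.4604 -0.0186  0.2239] ydir yaw -90.6 z [ 0.001  0.001 -1.   ] x [ 1.    -0.01   0.001] w 0.0684 F [0.6 0.6 0.3] j [-1.08  0.22  1.15  2.1  -0.25  0.96 -1.37]
top (array([364.8, 225.3]), np.int32(178), array([15, 15], dtype=int32)) [ 0.5087 -0.3101  0.126 ]
top (array([354.1, 248.5]), np.int32(187), array([16, 16], dtype=int32)) [ 0.4287 -0.2713  0.126 ]
top (array([380.4, 248.3]), np.int32(187), array([16, 15], dtype=int32)) [ 0.4297 -0.3606  0.126 ]
[-0.0047 -0.02    0.1827]
```

View pics/t6.png

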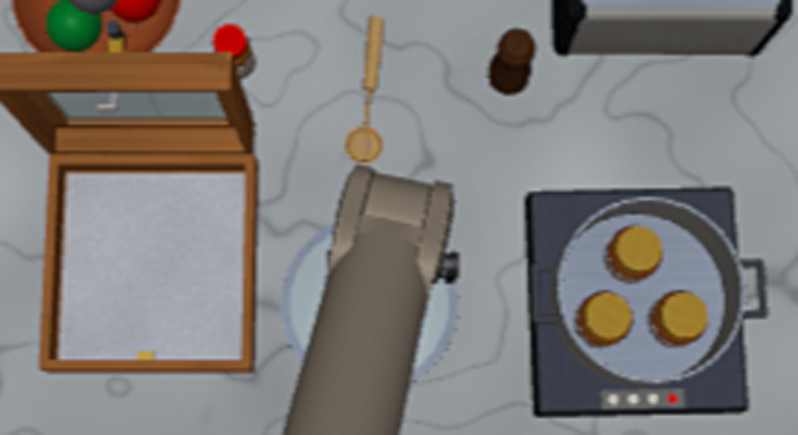

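The case is empty and three jars stand in the pot, with caps at (637,252), (604,318) and (680,318) in the crop. Next I take the lid back off the mat.

play_rows(targets="-0.6 -0.005 -0.02 0.03 0; -0.6 -0.005 -0.02 0.06 0; -0.6 -0.005 -0.02 0.09 0; -0.6 -0.005 -0.02 0.11 0; -0.6 -0.005 -0.02 0.11 0; -0.6 -0.005 -0.02 0.11 0")

```text
clock: 30.68
tcp_pos: [0.4558, -0.0008, 0.1137]
orientation: [3.141, -0.017, -0.002]
contact_force: [-0.1, -0.4, 0.7]
grip_width: 0.0683
gripper_force: 0.0
```

```bash
python3 - <<'E'
from h import *
st(); print(delta((.4545,.0105,.0405)))
im=r.grab_frame('side'); V=im.max(2)
u,v=proj('side',(.4545,.0105,.065)); print(u,v)
for b in blobs(V<60,(int(u)-14,int(v)-12,int(u)+14,int(v)+14),10): print(b[:3],onz('side',*b[0],.054))
E
```

```text
30.68 tcp [ 0.4558 -0.0008  0.1137] ydir yaw -90.6 z [-0.001 -0.001 -1.   ] x [ 1.    -0.011 -0.001] w 0.0683 F [-0.1 -0.4  0.7] j [-0.88  0.42  0.93  2.21 -0.51  0.73 -1.19]
[-0.0013 -0.0114  0.0732]
244.58921165445236 242.1897708159589
(array([254.5, 230.7]), np.int32(11), array([5, 3], dtype=int32)) [0.5281 0.0568 0.054 ]
(array([245.5, 244.5]), np.int32(120), array([12, 12], dtype=int32)) [0.4588 0.0123 0.054 ]
```

play_rows(targets="-0.6 -0.001 -0.011 0.02 0; -0.6 -0.001 -0.011 0.045 0; -0.6 -0.001 -0.011 0.065 0; -0.6 -0.001 -0.011 0.072 0; -0.6 -0.001 -0.011 0.072 0; -0.6 -0.001 -0.011 0.072 0")

```text
clock: 31.23
tcp_pos: [0.4562, 0.0108, 0.0429]
orientation: [-3.141, 0.015, -0.003]
contact_force: [0.3, -0.0, 0.2]
grip_width: 0.0682
gripper_force: 0.0
```

play_rows(targets="1 0 0 0 0; 1 0 0 0 0; 1 0 0 0 0; 1 0 0 0 0; 1 0 0 0 0; 1 0 0 0 0; 1 0 0 0 0")

```text
clock: 31.82
tcp_pos: [0.456, 0.0112, 0.043]
orientation: [-3.14, 0.015, -0.003]
contact_force: [-2.8, 1.3, 13.8]
grip_width: 0.0362
gripper_force: 58.5
```

play_rows(targets="1 0 0 -0.02 0; 1 0 0 -0.04 0; 1 0 0 -0.07 0; 1 0 0 -0.1 0; 1 0 0 -0.13 0; 1 0 0 -0.16 0; 1 0 0 -0.19 0; 1 0 0 -0.2 0")

```text
clock: 32.48
tcp_pos: [0.4564, 0.0102, 0.2446]
orientation: [-3.139, 0.017, -0.005]
contact_force: [0.8, 1.0, -4.1]
grip_width: 0.036
gripper_force: 62.3
```

```bash
python3 - <<'E'
from h import *
st(); print(delta((.456,-.3192,.25)))
im=r.grab_frame('side'); V=im.max(2)
cv2.imwrite('pics/s6.png',cv2.resize(im[130:280,180:330,::-1],None,fx=3,fy=3))
E
```

```text
32.48 tcp [0.4564 0.0102 0.2446] ydir yaw -90.6 z [ 0.003  0.002 -1.   ] x [ 1.    -0.011  0.003] w 0.036 F [ 0.8  1.  -4.1] j [-1.24  0.17  1.23  2.09 -0.19  1.   -1.49]
[ 0.0031  0.3294 -0.0061]
```

View pics/s6.png

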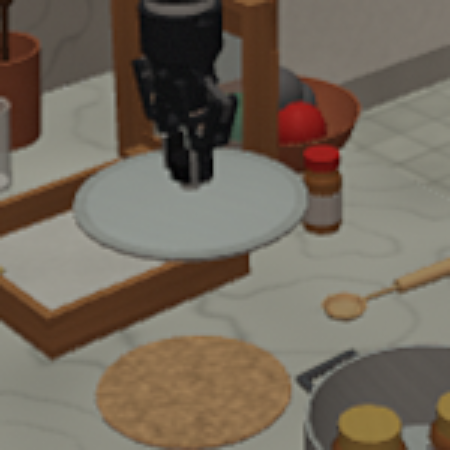

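The lid hangs level from the knob. I'm carrying it to the pot, where the original grasp was at TCP (0.4568,-0.3197).

play_rows(targets="1 0 0.03 0 0; 1 0.001 0.065 0 0; 1 0.001 0.105 0 0; 1 0.002 0.145 0 0; 1 0.002 0.185 0 0; 1 0.003 0.225 0 0; 1 0.003 0.26 0 0; 1 0.003 0.29 0 0")

```text
clock: 33.2
tcp_pos: [0.4539, -0.2814, 0.2404]
orientation: [-3.141, 0.017, 0.003]
contact_force: [0.6, 0.6, -3.0]
grip_width: 0.036
gripper_force: 62.2
```

play_rows(targets="1 0 0.02 0 0; 1 0.001 0.036 0 0; 1 0.001 0.04 0.015 0; 1 0.001 0.04 0.03 0; 1 0.001 0.04 0.03 0; 1 0.001 0.04 0.03 0; 1 0.001 0.04 0.03 0; 1 0.001 0.04 0.03 0")

```text
clock: 33.87
tcp_pos: [0.4564, -0.319, 0.2122]
orientation: [3.141, -0.014, 0.001]
contact_force: [0.3, -0.5, -4.0]
grip_width: 0.0362
gripper_force: 62.1
```

```bash
python3 - <<'E'
from h import *
st(); print(delta((.4568,-.3195,.177)))
E
```

```text
33.87 tcp [ 0.4564 -0.319   0.2122] ydir yaw -90.5 z [ 0.001 -0.    -1.   ] x [ 1.    -0.009  0.001] w 0.0362 F [ 0.3 -0.5 -4. ] j [-0.26  0.46  1.    1.91 -0.45  1.02 -0.63]
[0.0004 0.0005 0.0352]
```

play_rows(targets="1 0 0.0005 0.01 0; 1 0 0.0005 0.02 0; 1 0 0.0005 0.026 0; 1 0 0.0005 0.031 0; 1 0 0.0005 0.034 0; 1 0 0.0005 0.0355 0; 1 0 0.0005 0.0355 0")

```text
clock: 34.45
tcp_pos: [0.4559, -0.3196, 0.1762]
orientation: [-3.141, 0.015, 0.0]
contact_force: [-0.2, 1.9, -3.1]
grip_width: 0.0362
gripper_force: 62.4
```

play_rows(targets="-0.6 0 0 0 0; -0.6 0 0 0 0; -0.6 0 0 0 0; -0.6 0 0 0 0; -0.6 0 0 -0.03 0; -0.6 0 0 -0.07 0; -0.6 0 0 -0.11 0; -0.6 0 0 -0.15 0")

```text
clock: 35.12
tcp_pos: [0.4555, -0.3198, 0.3279]
orientation: [3.141, -0.016, -0.001]
contact_force: [1.5, 0.1, 0.1]
grip_width: 0.0685
gripper_force: 0.0
```

play_rows(targets="-0.3 0.01 -0.04 0 0; -0.3 0.03 -0.075 0 0; -0.3 0.05 -0.11 0 0; -0.3 0.07 -0.15 0 0; -0.3 0.1 -0.185 -0.01 0; -0.3 0.125 -0.22 -0.02 0; -0.3 0.14 -0.255 -0.03 0; -0.3 0.165 -0.29 -0.04 0")

```text
clock: 35.78
tcp_pos: [0.6183, -0.0376, 0.3644]
orientation: [-3.141, 0.014, -0.001]
contact_force: [0.7, -0.6, 0.9]
grip_width: 0.0556
gripper_force: 0.0
```

```bash
python3 - <<'E'
from h import *
st()
im=r.grab_frame('top'); im2=r.grab_frame('side')
V=im.max(2).astype(int)
for b in blobs((V<60),(350,218,395,260),10): print('knob',b[:3],onz('top',*b[0],.198))
V=im2.max(2).astype(int)
for b in blobs((V<60),(300,240,345,268),10): print('knob side',b[:3],proj('side',(.4553,-.3192,.187)))
a=cv2.resize(im[195:290,320:420,::-1],None,fx=4,fy=4); c=cv2.resize(im2[230:325,240:400,::-1],(640,380)); 
cv2.imwrite('pics/l7.png',cv2.resize(np.hstack([a,c]) if a.shape[0]==c.shape[0] else a,None,fx=.76,fy=.76))
E
```

```text
35.78 tcp [ 0.6183 -0.0376  0.3644] ydir yaw -90.5 z [ 0.     0.001 -1.   ] x [ 1.    -0.009  0.   ] w 0.0556 F [ 0.7 -0.6  0.9] j [-0.78  0.45  1.07  1.57 -0.4   1.37 -1.25]
knob (array([371.7, 238.1]), np.int32(93), array([11, 11], dtype=int32)) [ 0.4546 -0.3182  0.198 ]
knob side (array([324.4, 255. ]), np.int32(183), array([15, 15], dtype=int32)) (np.float64(323.6283266391222), np.float64(255.49235745200355))
```

View pics/l7.png

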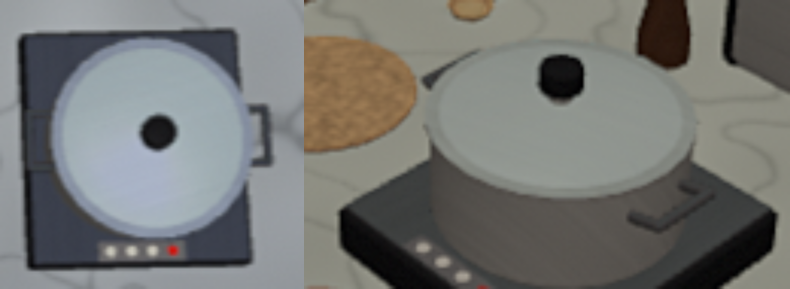

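The lid is seated: its knob is at (0.4546,-0.318), within about 1 mm of where it started. I'm going back above the case latch.

play_rows(targets="-0.3 0.013 -0.04 -0.013 0; -0.3 0.028 -0.08 -0.016 0; -0.3 0.042 -0.12 -0.016 0; -0.3 0.055 -0.16 -0.016 0; -0.3 0.07 -0.2 -0.016 0; -0.3 0.083 -0.24 -0.016 0; -0.3 0.097 -0.28 -0.016 0; -0.3 0.11 -0.315 -0.016 0")

```text
clock: 36.55
tcp_pos: [0.7301, 0.2743, 0.3796]
orientation: [-3.141, 0.013, -0.0]
contact_force: [0.0, 0.1, 1.4]
grip_width: 0.0556
gripper_force: 0.0
```

play_rows(targets="-0.3 0 -0.006 0 0; -0.3 0 -0.006 0 0; -0.3 0 -0.006 0 0; -0.3 0 -0.006 0 0")

```text
clock: 36.88
tcp_pos: [0.7301, 0.2759, 0.38]
orientation: [3.141, -0.018, 0.001]
contact_force: [-0.6, 0.6, 0.8]
grip_width: 0.0558
gripper_force: 0.0
```

```bash
python3 - <<'E'
from h import *
st(); print(delta((.730,.2835,.271)))
im=r.grab_frame('side'); V=im.max(2).astype(int)
u,v=proj('side',(.73,.2835,.289)); print(u,v)
for b in blobs(V<75,(int(u)-20,int(v)-12,int(u)+20,int(v)+25),8): print(b[:3],b[3])
hs=cv2.cvtColor(im,cv2.COLOR_RGB2HSV)
m=(hs[:,:,0]>18)&(hs[:,:,0]<32)&(hs[:,:,1]>120)&(hs[:,:,2]>90)
for b in blobs(m,(int(u)-25,int(v)-15,int(u)+20,int(v)+25),5): print('brass',b[:3])
im=r.grab_frame('top');hs=cv2.cvtColor(im,cv2.COLOR_RGB2HSV)
m=(hs[:,:,0]>18)&(hs[:,:,0]<32)&(hs[:,:,1]>120)&(hs[:,:,2]>90)
print(proj('top',(.73,.2835,.289)))
for b in blobs(m,(160,120,215,190),3): print('brass',b[:3],onz('top',*b[0],.289))
E
```

```text
36.88 tcp [0.7301 0.2759 0.38  ] ydir yaw -90.7 z [ 0.    -0.001 -1.   ] x [ 1.    -0.012  0.   ] w 0.0558 F [-0.6  0.6  0.8] j [-0.88  0.75  0.96  1.07 -0.59  1.58 -1.66]
[-0.0002 -0.0077  0.109 ]
257.92415539666456 125.62327970502308
(array([255.4, 119.8]), np.int32(20), array([5, 5], dtype=int32)) ((255.0, 120.0), (4.0, 4.0), 90.0)
(array([238.8, 126. ]), np.int32(12), array([6, 3], dtype=int32)) ((239.5, 126.0), (5.0, 2.0), 0.0)
(array([248.9, 133.5]), np.int32(129), array([23, 12], dtype=int32)) ((248.6553955078125, 133.14308166503906), (23.40834617614746, 6.711872100830078), 19.440034866333008)
(array([270.3, 135.4]), np.int32(25), array([ 4, 13], dtype=int32)) ((270.9117736816406, 136.64707946777344), (12.369317054748535, 2.9104275703430176), 75.96376037597656)
(np.float64(185.59424047455354), np.float64(148.12044002693526))
brass (array([184.9, 154.9]), np.int32(24), array([5, 5], dtype=int32)) [0.7074 0.2848 0.289 ]
```

play_rows(targets="-0.3 0.003 -0.008 0.02 0; -0.3 0.003 -0.008 0.05 0; -0.3 0.003 -0.008 0.08 0; -0.3 0.003 -0.008 0.1 0; -0.3 0.003 -0.008 0.109 0; -0.3 0.003 -0.008 0.109 0; -0.3 0.003 -0.008 0.109 0")

```text
clock: 37.57
tcp_pos: [0.7333, 0.2854, 0.2718]
orientation: [-3.141, 0.016, -0.002]
contact_force: [0.4, 0.6, 0.5]
grip_width: 0.0553
gripper_force: 0.0
```

play_rows(targets="1 0 0 0 0; 1 0 0 0 0; 1 0 0 0 0; 1 0 0 0 0; 1 0 0 0 0; 1 0 0 0 0; 1 0 0 0 0; 1 0 0 0 0", squeeze=35)

```text
clock: 38.23
tcp_pos: [0.7335, 0.286, 0.2719]
orientation: [-3.141, 0.014, -0.003]
contact_force: [-0.1, 0.4, 5.9]
grip_width: 0.0113
gripper_force: 34.8
```

```bash
python3 - <<'E'
from h import *
st()
# reverse arc relative to th0=1.635
R0=np.hypot(.072,.24); f=lambda th:(R0*np.cos(np.arctan2(.072,-.24)-th),R0*np.sin(np.arctan2(.072,-.24)-th))
for a,b in ((1.635,.95),(.95,.3),(.3,0)):
    for th in np.linspace(a,b,8)[1:]: print(round(th,2),round(f(th)[0]-f(a)[0],4),round(-(f(th)[1]-f(a)[1]),4))
E
```

```text
38.23 tcp [0.7335 0.286  0.2719] ydir yaw -90.5 z [ 0.002  0.001 -1.   ] x [ 1.    -0.009  0.002] w 0.0113 F [-0.1  0.4  5.9] j [-0.91  0.81  0.93  1.22 -0.63  1.4  -1.62]
1.54 -0.0234 -0.0074
1.44 -0.0473 -0.0125
1.34 -0.0717 -0.0152
1.24 -0.0962 -0.0155
1.15 -0.1206 -0.0134
1.05 -0.1447 -0.009
0.95 -0.1683 -0.0022
0.86 -0.0216 0.0085
0.76 -0.0424 0.019
0.67 -0.0621 0.0314
0.58 -0.0805 0.0456
0.49 -0.0976 0.0614
0.39 -0.1131 0.0787
0.3 -0.127 0.0974
0.26 -0.0058 0.009
0.21 -0.0112 0.0183
0.17 -0.0162 0.0278
0.13 -0.0208 0.0375
0.09 -0.025 0.0474
0.04 -0.0287 0.0575
0.0 -0.032 0.0677
```

play_rows(targets="1 -0.0234 0 -0.0074 0; 1 -0.0473 0.0004 -0.0125 0; 1 -0.0717 0.0006 -0.0152 0; 1 -0.0962 0.0008 -0.0155 0; 1 -0.1206 0.001 -0.0134 0; 1 -0.1447 0.0013 -0.009 0; 1 -0.1683 0.0015 -0.0022 0; 1 -0.1683 0.0015 -0.0022 0")

```text
clock: 38.9
tcp_pos: [0.5609, 0.2857, 0.2727]
orientation: [-3.141, 0.012, 0.007]
contact_force: [-7.5, -3.5, 7.8]
grip_width: 0.011
gripper_force: 36.0
```

play_rows(targets="1 -0.0216 0.0002 0.0085 0; 1 -0.0424 0.0004 0.019 0; 1 -0.0621 0.0006 0.0314 0; 1 -0.0805 0.0008 0.0456 0; 1 -0.0976 0.001 0.0614 0; 1 -0.1131 0.001 0.0787 0; 1 -0.127 0.0012 0.0974 0; 1 -0.127 0.0012 0.0974 0")

```text
clock: 39.57
tcp_pos: [0.4385, 0.2853, 0.1731]
orientation: [3.139, -0.013, 0.01]
contact_force: [12.8, -0.3, -15.2]
grip_width: 0.011
gripper_force: 36.6
```

```bash
python3 - <<'E'
from h import *
st()
E
```

```text
39.57 tcp [0.4385 0.2853 0.1731] ydir yaw -90.5 z [ 0.007 -0.002 -1.   ] x [ 1.    -0.008  0.007] w 0.011 F [ 12.8  -0.3 -15.2] j [-1.5   0.48  1.06  2.02 -0.52  0.93 -1.75]
```

play_rows(targets="1 -0.0075 0 0.009 0; 1 -0.013 0 0.0183 0; 1 -0.018 0 0.0278 0; 1 -0.0225 0 0.0375 0; 1 -0.027 0 0.0474 0; 1 -0.031 0 0.0575 0; 1 -0.034 0 0.0677 0; 1 -0.035 0 0.07 0")

```text
clock: 40.23
tcp_pos: [0.4133, 0.2856, 0.109]
orientation: [-3.139, 0.021, -0.031]
contact_force: [15.7, -9.0, 28.6]
grip_width: 0.0111
gripper_force: 60.8
```

```bash
python3 - <<'E'
from h import *
st()
E
```

```text
40.23 tcp [0.4133 0.2856 0.109 ] ydir yaw -90.7 z [ 0.02   0.003 -1.   ] x [ 1.    -0.013  0.02 ] w 0.0111 F [15.7 -9.  28.6] j [-1.48  0.53  0.97  2.13 -0.63  0.77 -1.7 ]
```

play_rows(targets="-0.3 0 0 0 0; -0.3 0 0 0 0; -0.3 0 0 0 0; -0.3 0 0 0 0; -0.3 0 0 0 0; -0.3 0 0 0 0")

```text
clock: 40.73
tcp_pos: [0.4021, 0.2865, 0.1052]
orientation: [3.141, -0.013, -0.001]
contact_force: [-0.1, -1.6, -0.1]
grip_width: 0.0555
gripper_force: 0.0
```

```bash
python3 - <<'E'
from h import *
st(); print(delta((.399,.2840,.1075)))
E
```

```text
40.73 tcp [0.4021 0.2865 0.1052] ydir yaw -90.5 z [-0.001 -0.    -1.   ] x [ 1.    -0.009 -0.001] w 0.0555 F [-0.1 -1.6 -0.1] j [-1.48  0.53  0.96  2.14 -0.63  0.79 -1.7 ]
[-0.003   0.0025 -0.0023]
```

play_rows(targets="1 -0.001 0 -0.002 0; 1 -0.001 0 -0.002 0; 1 -0.001 0 -0.002 0; 1 -0.001 0 -0.002 0; 1 -0.001 0 -0.002 0; 1 -0.001 0 -0.002 0; 1 -0.001 0 -0.001 0; 1 -0.001 0 0 0", squeeze=60)

```text
clock: 41.4
tcp_pos: [0.4017, 0.2854, 0.1071]
orientation: [-3.141, 0.016, 0.004]
contact_force: [-12.1, -7.9, 44.4]
grip_width: 0.0132
gripper_force: 62.4
```

```bash
python3 - <<'E'
from h import *
st()
E
```

```text
41.4 tcp [0.4017 0.2854 0.1071] ydir yaw -90.6 z [-0.003  0.001 -1.   ] x [ 1.    -0.01  -0.003] w 0.0132 F [-12.1  -7.9  44.4] j [-1.48  0.53  0.96  2.14 -0.63  0.79 -1.7 ]
```

play_rows(targets="1 0 0 -0.003 0; 1 0 0 -0.003 -0.1; 1 0 0 -0.003 -0.2; 1 0 0 -0.003 -0.3; 1 0 0 -0.003 -0.4; 1 0 0 -0.003 -0.5; 1 0 0 -0.003 -0.6; 1 0 0 -0.003 -0.7")

```text
clock: 42.07
tcp_pos: [0.4015, 0.2855, 0.1082]
orientation: [2.953, 1.07, -0.001]
contact_force: [0.1, -1.6, -1.5]
grip_width: 0.0129
gripper_force: 59.2
```

play_rows(targets="1 0 0 0 -0.11; 1 0 0 0 -0.22; 1 0 0 0 -0.33; 1 0 0 0 -0.44; 1 0 0 0 -0.55; 1 0 0 0 -0.66; 1 0 0 0 -0.77; 1 0 0 0 -0.85")

```text
clock: 42.73
tcp_pos: [0.4013, 0.2856, 0.1082]
orientation: [2.249, 2.193, -0.002]
contact_force: [-0.2, -2.5, -0.7]
grip_width: 0.0131
gripper_force: 59.3
```

```bash
python3 - <<'E'
from h import *
st()
E
```

```text
42.73 tcp [0.4013 0.2856 0.1082] ydir yaw -1.4 z [-0.001 -0.001 -1.   ] x [ 0.025  1.    -0.001] w 0.0131 F [-0.2 -2.5 -0.7] j [-1.19  0.39  0.55  2.12 -0.31  0.71 -0.47]
```

play_rows(targets="1 0 0 0 -0.03; 1 0 0 0 -0.04; 1 0 0 0 -0.04; -0.6 0 0 0 -0.025; -0.6 0 0 0 -0.025; -0.6 0 0 0 -0.025; -0.6 0 0 0 -0.025; -0.6 0 0 0 -0.025")

```text
clock: 43.4
tcp_pos: [0.4018, 0.2868, 0.1086]
orientation: [2.227, 2.216, 0.001]
contact_force: [0.1, 0.0, 1.4]
grip_width: 0.0683
gripper_force: 0.0
```

play_rows(targets="-0.6 0 0 -0.03 0; -0.6 0 0 -0.06 0; -0.6 0 0 -0.1 0; -0.6 0.03 0 -0.14 0; -0.6 0.07 0 -0.16 0; -0.6 0.11 -0.01 -0.16 0; -0.6 0.15 -0.02 -0.16 0; -0.6 0.19 -0.03 -0.16 0")

```text
clock: 44.07
tcp_pos: [0.3742, 0.4711, 0.2696]
orientation: [-2.227, -2.214, -0.004]
contact_force: [0.4, -0.6, 0.2]
grip_width: 0.0683
gripper_force: 0.0
```

```bash
python3 - <<'E'
from h import *
st()
im=r.grab_frame('side'); a=cv2.imread('pics/side0.png')[:,:,::-1]
d=np.abs(im.astype(int)-a).max(2)
for n,b in (('lidfront',(152,193,215,245)),('lidright',(195,198,265,245)),('latch',(172,190,190,210)),('pot',(275,240,375,320)),('soap',(415,280,455,355)),('grinder',(345,205,370,255)),('spoon',(285,215,340,240)),('spice',(278,178,298,210)),('mug',(130,172,164,208))):
    c=d[b[1]:b[3],b[0]:b[2]]; print(n,c.mean().round(2),(c>25).sum(),c.size)
sh=cv2.phaseCorrelate(a[195:245,152:265].mean(2).astype(np.float64),im[195:245,152:265].mean(2).astype(np.float64)); print('shift',sh)
im=r.grab_frame('top'); hsv=cv2.cvtColor(im,cv2.COLOR_RGB2HSV); V=hsv[:,:,2]
for b in blobs((V<75),(170,248,215,265),4): print('bar',b[:3],b[3])
for b in blobs((V<60),(350,218,395,260),10): print('knob',b[:3],onz('top',*b[0],.198))
E
```

```text
44.07 tcp [0.3742 0.4711 0.2696] ydir yaw -0.3 z [ 0.001  0.002 -1.   ] x [0.005 1.    0.002] w 0.0683 F [ 0.4 -0.6  0.2] j [-1.44  0.35  0.57  1.73 -0.21  1.12 -0.81]
lidfront 5.71 199 3276
lidright 5.7 228 3290
latch 5.72 8 360
pot 2.74 67 8000
soap 1.93 0 3000
grinder 2.26 1 1250
spoon 2.14 0 1375
spice 1.99 0 640
mug 1.77 0 1224
shift ((0.001849240953873732, 0.016131412111295873), 0.8982726303955542)
bar (array([190.3, 256.3]), np.int32(29), array([16,  4], dtype=int32)) ((190.5, 256.5), (3.0, 15.0), 90.0)
bar (array([191.5, 258. ]), np.int32(6), array([6, 1], dtype=int32)) ((191.5, 258.0), (5.0, 0.0), 180.0)
knob (array([371.7, 238.1]), np.int32(93), array([11, 11], dtype=int32)) [ 0.4546 -0.3182  0.198 ]
```

```bash
python3 -c "
from bench import r
print(r.hand_in())"
```

```text
the job is handed in; nothing more can be done
None
```

I handed the job in at about 44 s. The three jars stand in the pot with its lid back on, the case is shut and its latch turned back, and the last camera frames showed nothing else moved; no verdict came back.

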